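Dip the test stick, then hold the clip open over the colour card

TASK

Start the water test: take the orange-headed test stick from its grey holder and push it down into the open blue-collared sample vial until it stands on the vial's bottom (lower it in, do not drop it) and let go of it. Then squeeze the handles of the red spring clip to take it off its stand, and finish holding it spread wide open with its jaws on either side of the colour card's top edge, near the middle and in line with the card, clear of the card so that the wet stick could be slipped in. The program finishes while still holding the clip open there; do not push or bite the card or shift the other things lying about.

Things in the scene. Friction and masses are not known exactly. Their poses are not given: they have to be found in the camera images.
- stick_head (a point): Centre of the test stick's orange head, the place to grip. Upright stick, 15 g, 130 mm in all: round head 12 mm in diameter, 40 mm long, on a white rod 8 mm in diameter, 90 mm long. This point is 110 mm above the rod's tip, 20 mm below the top; it starts 120 mm above the table, the stick standing in its holder.
- stick_tip (a point): Lower end of the stick's rod, 110 mm below the head's centre.
- stick_holder: Fixed grey block 50 x 50 x 45 mm with a hole 35 mm deep in which the stick stands; origin at the centre of its underside. Stands on the table.
- vial_mouth (a point): Centre of the mouth of the open sample vial (clear tube, 21 mm outside, blue collar 26 mm wide at the mouth, black square foot 44 mm), 85 mm above the table. The bore is 13 mm in diameter and 65 mm deep. Fixed, upright.
- vial_floor (a point): Centre of the vial's inner floor, 65 mm under the mouth, 20 mm above the table; axes upright. When the stick stands in it, the head's centre is 130 mm above the table.
- capped_vial: Like the open vial but closed by a white cap, 94 mm high, fixed: not the one to use. Origin at the centre of its underside. The two vials may stand in each other's place.
- clip_pivot (a point): Middle of the red spring clip's pivot pin; starts 72 mm above the table. Axes: z up, y along the pin, x the way jaws and handles open (a half turn is the same). Two jaws, 36 mm wide along y, reach 38 mm below it, black pads on the lowest 8 mm, biting the stand's fin; when squeezed open the clip lifts off straight up. About 80 g.
- clip_grip (a point): Grip point of the clip, 32 mm above the pivot, midway between its two handle plates (30 mm wide along y, up to 48 mm above the pivot). Squeeze them along x: shut they splay to 52 mm over the outsides at the top; squeezed home they are parallel and 26 mm over the outsides. Begins to open at about 5 N a finger, fully open at about 13 N, then a stop; snaps shut when let go.
- clip_far (a joint): Angle in rad by which the clip's +x half is turned open: 0 shut (2 mm between the pads), about 0.015 on the stand, 0.26 fully open (20 mm between the pads). The other half turns by the same.
- clip_stand: Fixed black base 60 x 70 x 16 mm with an upright steel fin, 3 mm thick along x, 36 mm wide along y, its top 68 mm above the table; the clip sits astride the fin, its pin resting on it. Origin at the centre of its underside.
- card_top (a point): Middle of the colour card's top edge, 120 mm above the table. White board with coloured squares, 3 mm thick along x, 90 mm wide along y, z up, fixed in a wooden foot 44 x 110 x 16 mm. Wanted: this edge between the open jaws about 20 mm below the clip's pivot, clip x and y along the card's. Card and clip stand may be in each other's place.
- jug: Bystander, leave alone: clear measuring jug, 112 mm wide, 150 mm high, handle at its +y. Origin at its underside.
- bowl: Bystander, leave alone: green plastic bowl, 130 mm wide, 60 mm high. Origin at its underside.
- sachet0: Bystander, leave alone: paper sachet 45 x 60 x 6 mm with a blue stripe. Origin at its underside.
- sachet1: Bystander, leave alone: another such paper sachet. Origin at its underside.
- knife: Bystander, leave alone: knife with a wooden handle, 225 mm long, lying flat. Origin at its underside.
- soap: Bystander, leave alone: amber bottle, 60 mm wide, 150 mm high. Origin at its underside.
- spoon: Bystander, leave alone: steel spoon lying flat, about 170 mm long. Origin at its underside.
Things that resemble listed ones, but are neither listed nor needed, are in the scene too. Leave any pink or purple look-alike of the part that bears card_top alone.

How it is judged:
By the outcome, as a careful person would: the job done as asked, in the order asked, and still so for the second after the job is handed in, while the arm keeps its last pose, push and grip.
It also fails if it takes over 51 s, if anything falls off the work surface, if the arm or the gripper's body presses on something with over 40 N, if the wrist force passes 120 N, or if a joint passes its speed limit or range.

ROBOT

A 6-joint arm with a two-finger parallel gripper is mounted at the origin on the work surface. World frame = base frame: x ahead of the robot, y to its left, z up, the work surface at z = 0. Lengths are in m, angles in rad, forces in N, time in s.
With the tool pointing down it reaches from about 0.35 to 0.975 m from the base axis. Payload 17.4 kg.
Tool frame: the origin (TCP) lies between the finger pads; the fingertips stand 19 mm ahead of it and the grasp point (between the pads) is the TCP (arm.nose_length is the distance from the TCP to the fingertips, in m); z points along the fingers, x is the direction in which the jaws open and shut, and the axes are right-handed (so a half turn about z gives the same grasp; the last joint's range is limited). The gripper opens to 85 mm and grips with 20 to 120 N. Pads are 22 mm wide; open, the fingers measure 114 mm over their backs; the gripper's body (76 mm by 85 mm) begins 54 mm behind the grasp point. The pads swing forward as they close: fully open they stand 13 mm farther back than shut.
Start: joints at [1.178, 0.116, 1.442, -0, 1.584, -0.038], TCP at [0.235, 0.633, 0.25] pointing down, gripper open.
Joint ranges: [-2.83, 2.83], [-0.83, 2.19], [0.07, 2.5], [-1.14, 4.28], [0.01, 3], [-2.97, 2.97]. Speed limits (rad/s): [1.89, 1.89, 2.22, 3.14, 3.14, 3.14].

INTERFACE

Orientations are given as a unit quaternion [x, y, z, w].
In Python, from plant import arm, vision, silhouettes gives the robot as it stands. The module is installed in compiled form; this text tells all that it offers.
- The arm moves only by the shell command python3 -m handwheel 'ROWS' [OPENING]. ROWS is JSON, a list of rows, each an object of numbers: "tx", "ty", "tz": the shift along the tool's x, y, z in m; "yaw": the turn about the tool's z in degrees. In form: [{"tx": .., "ty": .., "tz": .., "yaw": ..}, ...]. A call has 1 to 10 rows; each row is the pose to reach, as a shift and turn from the pose measured when the call began, along the tool's axes at that moment; what a row does not reach only later rows make up. A row lasts 1/12 s, in which the tool goes at most 41.7 mm and 7.16 degrees, less where a joint would pass 70% of its speed; a pose out of reach is approached as far as the arm can. A call with a gripper value outside its range is refused whole. OPENING is the finger opening in m, from 0 to 0.0854, set as the call begins (- or left out, the last holds). The fingers move at their own pace and stop on an object; the grip force is fixed at half the most. Time passes only in rows, so rows that repeat a pose let the fingers close. It gives the time, the measured TCP pose, the force and the opening at its end, in the units of the state.
- arm.state(): the state, without advancing time (a new reading comes with each control period).
- vision.capture(name): name is "scene" or "top" or "wrist"; returns the picture (480x640x3 uint8, blue, green, red); there is no depth.
- vision.camera_params(name): a dict with "vertical_fov" (degrees; the focal length in pixels is half the picture's height over the tangent of half this angle, whatever the lens; pixels are square), "cx", "cy" (the principal point, pixels), "world_from_camera" (4x4, takes a point from camera to world coordinates). Camera axes: x right, y up, looking along -z (the intrinsics and any distortion apply to the point x, -y, -z); pixel columns grow to the right and rows downward; lengths in m; the calibration is good to about 2 mm. A picture is of the moment at which its call begins: read the wrist's pose just before it. camera_params takes no time and is no camera call; for the wrist camera it gives the pose at the moment of the call.
- arm.finish_job(): hands the job in, once; it reports no verdict.
Trained networks look in the newest picture that a camera, given by its name, has taken for a name from the list of things; names that differ only in an ending like _2 or _b are one class to them, and where a whole thing is asked for, a point or a joint stands for the part that bears it (a point fixed in the world has none). Each returns a list of dicts, best first, with "confidence" (0 to 1); they miss things now and then, are a little off and sometimes report something else, mostly with a low value. They report only what shows in the picture. A call takes as long as a camera call. They do not tell look-alikes from the thing itself.
- silhouettes(camera, label): "pixels" (480x640 bool, what is visible of it) and "position" ([column, row] in pixels, amid what is visible of it).
The state is a dict: "time": time; "q": joint angles; "joint_vel": joint speeds; "joint_efforts": joint torques, N m; "position": TCP position; "tool_rot": TCP orientation; "force": force on the tool from outside, world axes, zero at the start; "ft_torque": the same for the moment, N m; "width": opening from 0.0 (shut) to 1.0 (fully open).
Only numpy, scipy, OpenCV 4.12 (cv2) and the standard library are available. Lean on these libraries where they do the work, as an engineer would, in place of code of your own. Each camera call takes 0.05 s, during which the arm holds its last target.

## Working session

There is one attempt and no reset: what is moved stays moved. The work goes in short steps, Python scripts to look and compute and a shell command to move; the robot and the scene stay as the last step left them, time stands still between calls to the robot, and variables do not carry over. Pictures are saved under pics/ and viewed, and the job is handed in when it is done.

```bash
mkdir -p pics; ls
python3 - <<'E'
from plant import arm, vision, silhouettes
import cv2
print(arm.state())
for n in ["scene","top","wrist"]:
    p=vision.camera_params(n); print(n,p)
    cv2.imwrite(f"pics/{n}0.png",vision.capture(n))
print(arm.state()["time"])
E
```

```text
pics
{'time': 0.0, 'q': array([ 1.17818275e+00,  1.16492949e-01,  1.44229991e+00, -1.42952663e-06,
        1.58402869e+00, -3.77882386e-02]), 'joint_vel': array([-7.35676723e-04, -1.67464035e-03, -7.42518519e-04,  7.88476001e-04,
        7.27997622e-04, -7.32324840e-05]), 'joint_efforts': array([ 2.39386827e-03, -7.32001305e+01, -6.32485914e+01,  4.24939196e-05,
        6.39108068e-03, -7.26855546e-05]), 'position': array([0.23444243, 0.63277846, 0.24953596]), 'tool_rot': array([ 8.20800248e-01,  5.71214999e-01, -5.16851696e-04,  3.32278568e-04]), 'force': array([-0.92350553, -0.32894926,  0.51523449]), 'ft_torque': array([-0.0221159 , -0.01312763, -0.03185785]), 'width': 0.9961741823253996}
scene {'vertical_fov': 53.07691338214961, 'cx': 322.12696635450044, 'cy': 242.11556886610552, 'world_from_camera': array([[-0.67980147, -0.571825  ,  0.45922341,  0.98126124],
       [ 0.73337056, -0.5247846 ,  0.4321675 ,  0.34883527],
       [-0.00613081,  0.63056903,  0.77610896,  0.8327893 ],
       [ 0.        ,  0.        ,  0.        ,  1.        ]])}
top {'vertical_fov': 49.589351807094985, 'cx': 322.66430687385446, 'cy': 237.37530158563234, 'world_from_camera': array([[ 1.01262199e-03,  9.92893826e-01, -1.18999268e-01,
         4.24313162e-01],
       [-9.99810288e-01, -1.30948777e-03, -1.94338356e-02,
        -7.72064625e-02],
       [-1.94515634e-02,  1.18996372e-01,  9.92704135e-01,
         1.26244618e+00],
       [ 0.00000000e+00,  0.00000000e+00,  0.00000000e+00,
         1.00000000e+00]])}
wrist {'vertical_fov': 64.24093970406521, 'cx': 317.770961856687, 'cy': 240.28600818700988, 'world_from_camera': array([[ 0.34632583, -0.90325265, -0.25336352,  0.16925986],
       [ 0.93811162,  0.33281084,  0.09583071,  0.65681115],
       [-0.00223722, -0.27087192,  0.9626128 ,  0.37458086],
       [ 0.        ,  0.        ,  0.        ,  1.        ]])}
0.15
```

View pics/scene0.png

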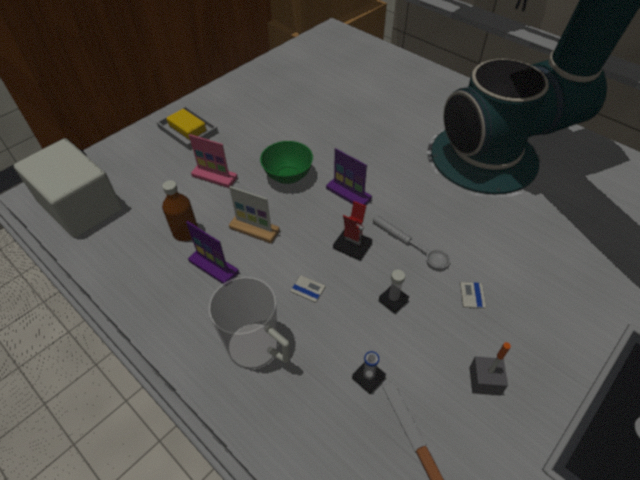

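View pics/top0.png

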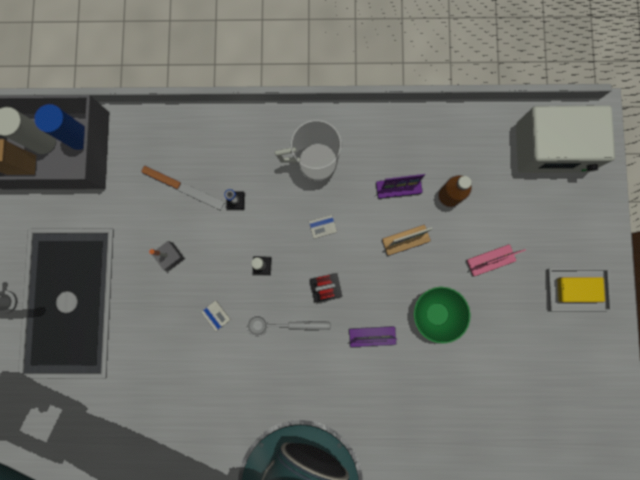

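View pics/wrist0.png

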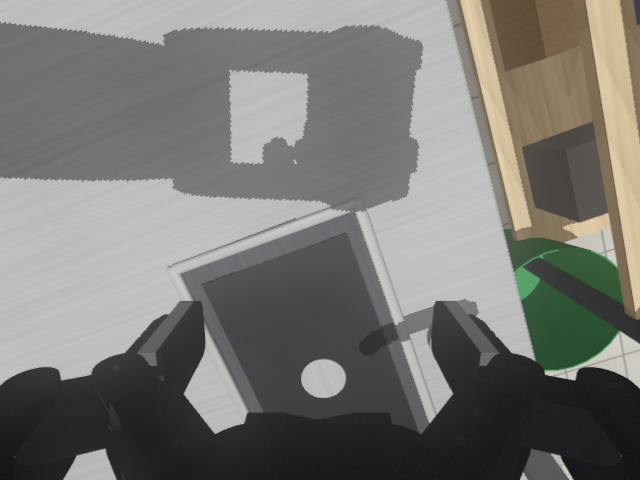

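```bash
cat > h.py <<'E'
from plant import arm, vision, silhouettes
import numpy as np, cv2
from scipy.spatial.transform import Rotation as R
def ray(P,uv):
    f=240/np.tan(np.radians(P["vertical_fov"])/2)
    d=np.array([(uv[0]-P["cx"])/f,-(uv[1]-P["cy"])/f,-1])
    T=P["world_from_camera"]; d=T[:3,:3]@d
    return T[:3,3],d/np.linalg.norm(d)
def atz(P,uv,z):
    o,d=ray(P,uv); return o+d*(z-o[2])/d[2]
def proj(P,X):
    f=240/np.tan(np.radians(P["vertical_fov"])/2)
    T=P["world_from_camera"]; c=T[:3,:3].T@(np.asarray(X)-T[:3,3])
    return np.array([P["cx"]+f*c[0]/-c[2],P["cy"]-f*c[1]/-c[2]])
def tri(rs):
    A=np.zeros((3,3));b=np.zeros(3)
    for o,d in rs:
        M=np.eye(3)-np.outer(d,d);A+=M;b+=M@o
    X=np.linalg.solve(A,b)
    return X,[np.linalg.norm((np.eye(3)-np.outer(d,d))@(X-o)) for o,d in rs]
def plan(goal,yawdir=None):
    "shift in tool axes to goal; yaw so tool x along world angle yawdir (deg, mod 180)"
    s=arm.state(); Rm=R.from_quat(s["tool_rot"]).as_matrix()
    d=Rm.T@(np.asarray(goal)-s["position"])
    out=[d.round(4)]
    if yawdir is not None:
        a=np.radians(yawdir); v=Rm.T@np.array([np.cos(a),np.sin(a),0])
        y=np.degrees(np.arctan2(v[1],v[0])); out.append(((y+90)%180-90).round(2))
    print("plan tx,ty,tz",out,"q6",s["q"][5].round(3),"pos",s["position"].round(4),"z-axis",Rm[:,2].round(3),"t",s["time"])
def crop(im,x,y,w,h,k,name):
    cv2.imwrite("pics/"+name,cv2.resize(im[y:y+h,x:x+w],None,fx=k,fy=k,interpolation=cv2.INTER_CUBIC))
E
python3 - <<'E'
from h import *
ims={}
for c in ["top","scene"]:
    P=vision.camera_params(c); ims[c]=vision.capture(c)
    for l in ["stick_head","stick_holder","vial_mouth","capped_vial","clip_pivot","clip_stand","card_top"]:
        for r in silhouettes(c,l)[:4]:
            m=r["pixels"]; ys,xs=np.where(m)
            print(c,l,round(r["confidence"],2),np.round(r["position"],1),m.sum(),(xs.min(),ys.min(),xs.max(),ys.max()) if len(xs) else "")
a=cv2.resize(ims["top"][140:340,130:450],(800,500),interpolation=cv2.INTER_CUBIC)
cv2.imwrite("pics/topc.png",a)
crop(ims["scene"],220,160,300,240,2.6,"scenec.png")
print(arm.state()["time"])
E
```

```text
top stick_head 0.47 [155.9 252.6] 78 (np.int64(149), np.int64(249), np.int64(165), np.int64(255))
top stick_holder 0.81 [168.7 258.7] 567 (np.int64(153), np.int64(241), np.int64(184), np.int64(271))
top vial_mouth 0.55 [235.1 195.8] 375 (np.int64(224), np.int64(189), np.int64(244), np.int64(209))
top capped_vial 0.78 [262.3 266.5] 295 (np.int64(252), np.int64(257), np.int64(270), np.int64(273))
top capped_vial 0.51 [325.4 286.9] 336 (np.int64(316), np.int64(275), np.int64(334), np.int64(298))
top clip_pivot 0.64 [322.8 286.8] 288 (np.int64(317), np.int64(276), np.int64(332), np.int64(297))
top clip_stand 0.83 [333.1 288.3] 324 (np.int64(310), np.int64(274), np.int64(341), np.int64(301))
top clip_stand 0.26 [164.1 257.8] 553 (np.int64(152), np.int64(241), np.int64(183), np.int64(270))
top card_top 0.87 [407.2 239.5] 871 (np.int64(383), np.int64(225), np.int64(429), np.int64(255))
top card_top 0.85 [371.5 337. ] 947 (np.int64(348), np.int64(326), np.int64(396), np.int64(347))
top card_top 0.59 [400.6 187.5] 887 (np.int64(376), np.int64(174), np.int64(423), np.int64(198))
top card_top 0
[... 395 characters left out ...]
capped_vial 0.59 [395.7 296.3] 763 (np.int64(378), np.int64(270), np.int64(408), np.int64(313))
scene clip_pivot 0.9 [354.7 219.9] 608 (np.int64(343), np.int64(203), np.int64(365), np.int64(241))
scene clip_stand 0.61 [354.4 247.8] 656 (np.int64(333), np.int64(231), np.int64(372), np.int64(260))
scene card_top 0.95 [208.3 160.5] 1610 (np.int64(190), np.int64(135), np.int64(237), np.int64(188))
scene card_top 0.93 [250.7 215.2] 1761 (np.int64(229), np.int64(187), np.int64(279), np.int64(243))
scene card_top 0.85 [350.9 178.5] 1615 (np.int64(326), np.int64(149), np.int64(371), np.int64(205))
scene card_top 0.65 [356.3 218.5] 620 (np.int64(344), np.int64(201), np.int64(366), np.int64(241))
0.95
```

```bash
sleep 0
```

```text
(no output)
```

View pics/topc.png

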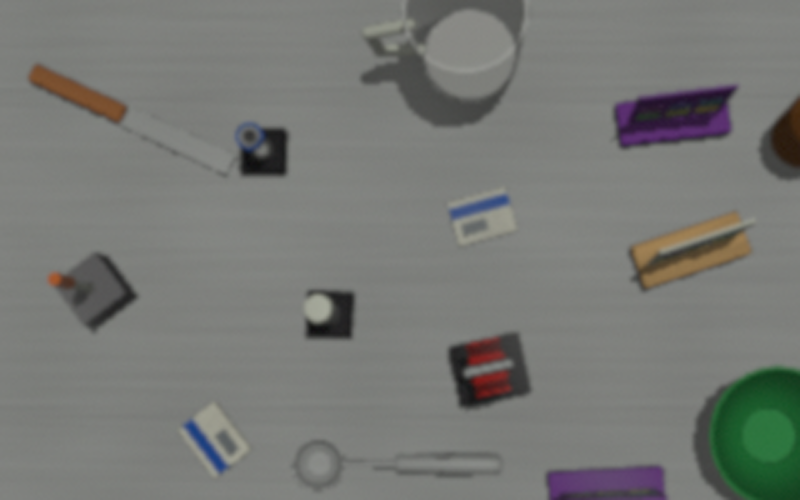

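View pics/scenec.png

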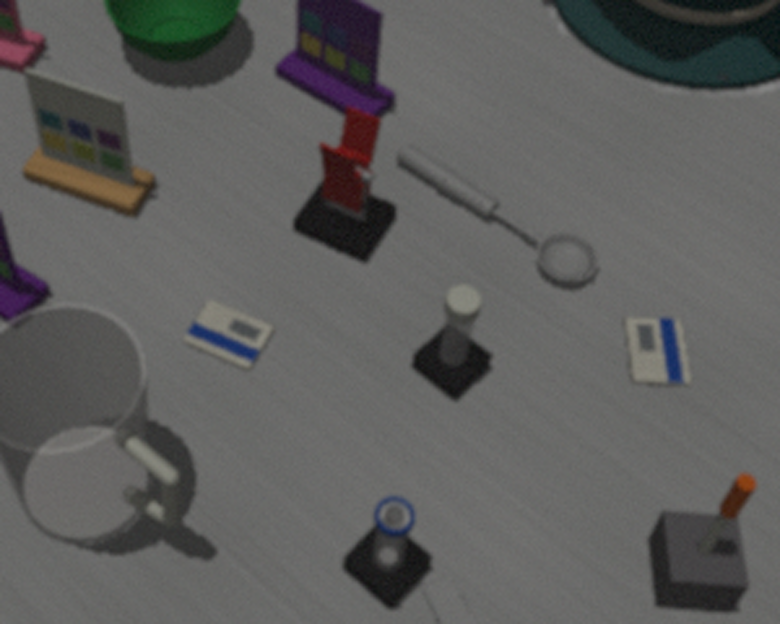

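Run:
```python
from h import *
T=vision.camera_params("top");S=vision.camera_params("scene")
tc=lambda x,y:(130+x*.4,140+y*.4)
sc=lambda x,y:(220+x/2.6,160+y/2.6)
for n,a,b,z in [("sticktop",(152,251.6),(506.9,345.4),.14),("vial",tc(249,137),sc(394.5,516.5),.085),
  ("cardL",tc(660,255),sc(133,101),.12),("cardR",tc(755,222),sc(28,72),.12),
  ("cap",tc(319,309),sc(463,297),.094)]:
    X,e=tri([ray(T,a),ray(S,b)])
    print(n,X.round(4),np.round(e,4),atz(T,a,z).round(4),atz(S,b,z).round(4))
print("holder c",atz(T,tc(92,285),.045))
for n,p,z in [("pinL",(465,372),.072),("pinR",(512,365),.072),("clip",(488,369),.072)]:
    print(n,atz(T,tc(*p),z).round(4))
for p in [(453,349),(517,334),(528,390),(464,406)]: print("stand",atz(T,tc(*p),.016).round(4))
for p in [(632,250),(740,213),(750,250),(643,289)]: print("foot",atz(T,tc(*p),.016).round(4))
```

```text
sticktop [0.5277 0.3193 0.138 ] [0.0013 0.0013] [0.5281 0.3174 0.14  ] [0.5282 0.3205 0.14  ]
vial [0.6655 0.1628 0.0805] [0.0007 0.0007] [0.665  0.1613 0.085 ] [0.667  0.1645 0.085 ]
cardL [ 0.5478 -0.2091  0.1183] [0.0046 0.0046] [ 0.5508 -0.2123  0.12  ] [ 0.5463 -0.2038  0.12  ]
cardR [ 0.5795 -0.2963  0.1151] [0.0016 0.0016] [ 0.58   -0.2965  0.12  ] [ 0.5813 -0.2905  0.12  ]
cap [0.5044 0.0937 0.0924] [0.0012 0.0012] [0.5049 0.0925 0.094 ] [0.5047 0.0953 0.094 ]
holder c [0.53113398 0.31533809 0.045     ]
pinL [ 0.4489 -0.0388  0.072 ]
pinR [ 0.4552 -0.0817  0.072 ]
clip [ 0.4516 -0.0598  0.072 ]
stand [ 0.4719 -0.0255  0.016 ]
stand [ 0.4863 -0.0868  0.016 ]
stand [ 0.433  -0.0971  0.016 ]
stand [ 0.4178 -0.0361  0.016 ]
foot [ 0.5672 -0.1978  0.016 ]
foot [ 0.603  -0.3023  0.016 ]
foot [ 0.567  -0.3111  0.016 ]
foot [ 0.5295 -0.2078  0.016 ]
```

Run:
```python
from h import *
plan([0.528,0.319,0.24],13)
```

```text
plan tx,ty,tz [array([-0.1925,  0.3843,  0.0103]), np.float64(56.67)] q6 -0.038 pos [0.2345 0.633  0.2503] z-axis [ 0.  0. -1.] t 0.95
```

```bash
python3 -m handwheel '[{"tx":-0.017,"ty":0.035,"tz":0.0,"yaw":5},{"tx":-0.035,"ty":0.07,"tz":0.0,"yaw":11},{"tx":-0.052,"ty":0.105,"tz":0.0,"yaw":17},{"tx":-0.07,"ty":0.14,"tz":0.0,"yaw":23},{"tx":-0.087,"ty":0.175,"tz":0.0,"yaw":29},{"tx":-0.105,"ty":0.21,"tz":0.0,"yaw":35},{"tx":-0.122,"ty":0.245,"tz":0.0,"yaw":41},{"tx":-0.14,"ty":0.28,"tz":0.005,"yaw":47},{"tx":-0.157,"ty":0.315,"tz":0.01,"yaw":53},{"tx":-0.175,"ty":0.35,"tz":0.01,"yaw":56.7}]' 0.0854
python3 -m handwheel '[{"tx":-0.018,"ty":0.035,"tz":0,"yaw":0},{"tx":-0.018,"ty":0.035,"tz":0,"yaw":0},{"tx":-0.018,"ty":0.035,"tz":0,"yaw":0}]'
python3 - <<'E'
from h import *
plan([0.528,0.319,0.24],13)
P=vision.camera_params("wrist");cv2.imwrite("pics/w1.png",vision.capture("wrist"))
print(P["world_from_camera"].round(3))
for l in ["stick_head"]:
    for r in silhouettes("wrist",l)[:3]:
        ys,xs=np.where(r["pixels"]); print(l,r["confidence"],r["position"],xs.min(),ys.min(),xs.max(),ys.max())
print(proj(P,[.528,.319,.14]),proj(P,[.665,.163,.085]))
E
```

```text
time: 1.78
position: [0.5027, 0.3455, 0.2395]
tool_rot: [0.994, 0.11, -0.0, 0.0]
force: [-0.4, 0.5, -0.8]
width: 1.001
time: 2.03
position: [0.4931, 0.3059, 0.2397]
tool_rot: [0.994, 0.109, -0.0, 0.0]
force: [0.9, 0.3, 0.8]
width: 0.998
plan tx,ty,tz [array([ 0.0369, -0.0052, -0.0003]), np.float64(-0.5)] q6 0.293 pos [0.4931 0.3059 0.2397] z-axis [-0. -0. -1.] t 2.0333
[[ 0.976 -0.209 -0.059  0.477]
 [ 0.218  0.939  0.265  0.373]
 [-0.    -0.272  0.962  0.365]
 [ 0.     0.     0.     1.   ]]
stick_head 0.72 [376.4, 236.4] 360 206 391 250
[379.74405638 240.63633854] [474.45904062 422.9610958 ]
```

View pics/w1.png

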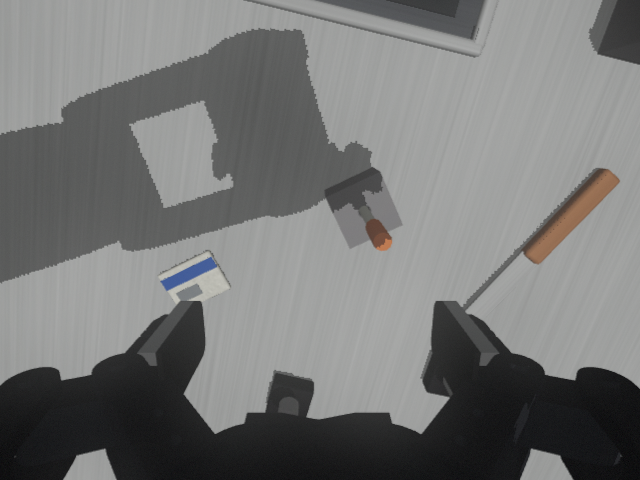

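Run:
```python
from h import *
P=vision.camera_params("wrist")
g=atz(P,(382.5,242.5),.14);print(g, atz(P,(365,209),.045))
plan([g[0],g[1],0.24],13)
plan([g[0],g[1],0.12],13)
```

```text
[0.52972306 0.32012284 0.14      ] [0.5297102  0.32241243 0.045     ]
plan tx,ty,tz [array([ 0.0387, -0.004 , -0.0001]), np.float64(-0.36)] q6 0.294 pos [0.4929 0.3078 0.2399] z-axis [-0.  0. -1.] t 2.1333
plan tx,ty,tz [array([ 0.0387, -0.004 ,  0.1199]), np.float64(-0.36)] q6 0.294 pos [0.4929 0.3078 0.2399] z-axis [-0.  0. -1.] t 2.1333
```

```bash
python3 -m handwheel '[{"tx":0.019,"ty":-0.002,"tz":0.01,"yaw":0},{"tx":0.038,"ty":-0.0035,"tz":0.03,"yaw":0},{"tx":0.038,"ty":-0.0035,"tz":0.06,"yaw":0},{"tx":0.038,"ty":-0.0035,"tz":0.09,"yaw":0},{"tx":0.038,"ty":-0.0035,"tz":0.11,"yaw":0},{"tx":0.038,"ty":-0.0035,"tz":0.12,"yaw":0},{"tx":0.038,"ty":-0.0035,"tz":0.12,"yaw":0},{"tx":0.038,"ty":-0.0035,"tz":0.12,"yaw":0}]'
python3 - <<'E'
from h import *
P=vision.camera_params("wrist");cv2.imwrite("pics/w2.png",vision.capture("wrist"))
plan([0.5292,.3197,0.12],13)
E
```

```text
time: 2.8
position: [0.5292, 0.3203, 0.1207]
tool_rot: [0.994, 0.111, 0.0, -0.0]
force: [0.5, -1.0, 1.1]
width: 0.998
plan tx,ty,tz [array([-0.0005,  0.0005,  0.0015]), np.float64(-0.32)] q6 0.281 pos [0.5296 0.3203 0.1215] z-axis [ 0.001  0.001 -1.   ] t 2.85
```

View pics/w2.png

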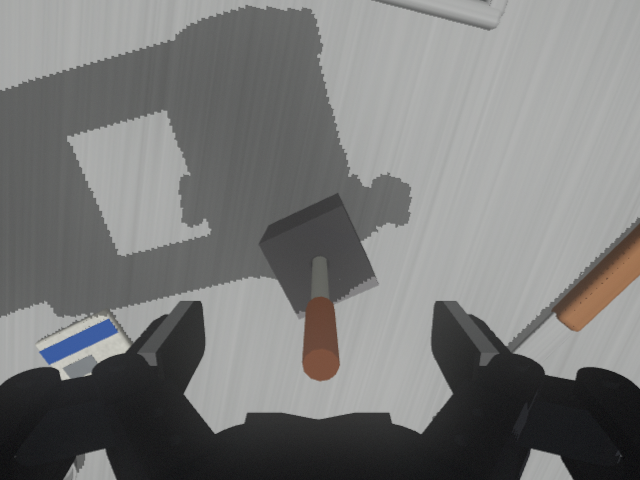

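```bash
python3 -m handwheel '[{"tx":0,"ty":0,"tz":0.001,"yaw":0},{"tx":0,"ty":0,"tz":0.001,"yaw":0},{"tx":0,"ty":0,"tz":0.001,"yaw":0},{"tx":0,"ty":0,"tz":0.001,"yaw":0},{"tx":0,"ty":0,"tz":0.001,"yaw":0},{"tx":0,"ty":0,"tz":0.001,"yaw":0},{"tx":0,"ty":0,"tz":0.001,"yaw":0}]' 0.0
python3 - <<'E'
from h import *
P=vision.camera_params("wrist");cv2.imwrite("pics/w3.png",vision.capture("wrist"))
s=arm.state();print(s["width"],s["force"],s["position"])
E
```

```text
time: 3.43
position: [0.5296, 0.3203, 0.1208]
tool_rot: [0.994, 0.11, 0.001, -0.001]
force: [-0.3, 0.2, 1.1]
width: 0.119
0.12336410063770352 [1.13344541 0.13992202 3.28650904] [0.52964714 0.3203179  0.12078891]
```

View pics/w3.png

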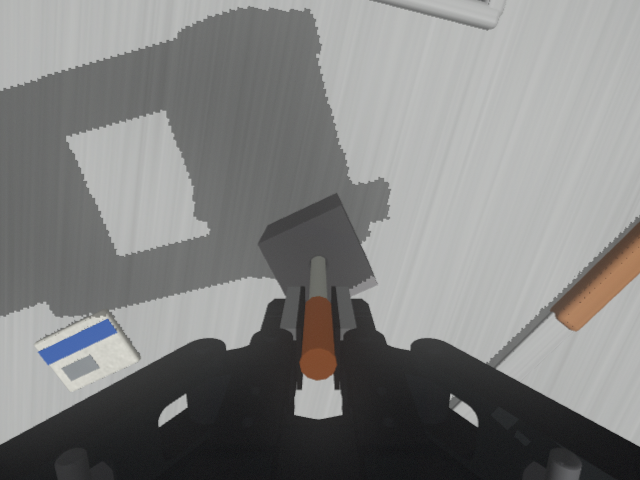

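```bash
python3 -m handwheel '[{"tx":0,"ty":0,"tz":-0.015,"yaw":0},{"tx":0,"ty":0,"tz":-0.04,"yaw":0},{"tx":0,"ty":0,"tz":-0.07,"yaw":0},{"tx":0,"ty":0,"tz":-0.10,"yaw":0},{"tx":0,"ty":0,"tz":-0.115,"yaw":0},{"tx":0,"ty":0,"tz":-0.12,"yaw":0}]'
python3 - <<'E'
from h import *
plan([0.665,.163,0.24],13)
E
```

```text
time: 3.98
position: [0.53, 0.3205, 0.2448]
tool_rot: [0.994, 0.11, 0.003, -0.001]
force: [-0.9, -0.1, -0.5]
width: 0.124
plan tx,ty,tz [array([0.0971, 0.1833, 0.0051]), np.float64(-0.32)] q6 0.281 pos [0.53   0.3205 0.2448] z-axis [ 0.006  0.003 -1.   ] t 3.9833
```

```bash
python3 -m handwheel '[{"tx":0.012,"ty":0.023,"tz":0,"yaw":0},{"tx":0.028,"ty":0.053,"tz":0,"yaw":0},{"tx":0.044,"ty":0.083,"tz":0,"yaw":0},{"tx":0.06,"ty":0.113,"tz":0,"yaw":0},{"tx":0.076,"ty":0.143,"tz":0.002,"yaw":0},{"tx":0.09,"ty":0.17,"tz":0.004,"yaw":0},{"tx":0.097,"ty":0.183,"tz":0.005,"yaw":0},{"tx":0.097,"ty":0.183,"tz":0.005,"yaw":0},{"tx":0.097,"ty":0.183,"tz":0.005,"yaw":0}]'
python3 - <<'E'
from h import *
P=vision.camera_params("wrist");im=vision.capture("wrist");cv2.imwrite("pics/w4.png",im)
for r in silhouettes("wrist","vial_mouth")[:3]:
    ys,xs=np.where(r["pixels"]); print(r["confidence"],r["position"],xs.min(),ys.min(),xs.max(),ys.max())
crop(im,240,120,160,160,5,"w4c.png")
plan([0.665,.163,0.24],13)
s=arm.state();Rm=R.from_quat(s["tool_rot"]).as_matrix()
print(proj(P,s["position"]+Rm[:,2]*.11),proj(P,s["position"]-Rm[:,2]*.02),proj(P,[.665,.163,.085]))
im=vision.capture("scene");crop(im,300,220,200,200,4,"s4c.png")
E
```

```text
time: 4.73
position: [0.6646, 0.163, 0.2388]
tool_rot: [0.994, 0.11, 0.002, -0.001]
force: [1.1, 0.4, -0.4]
width: 0.123
0.61 [320.8, 212.2] 294 182 348 246
0.23 [79.2, 363.1] 36 337 109 400
plan tx,ty,tz [array([ 0.0006,  0.0014, -0.0003]), np.float64(-0.28)] q6 -0.018 pos [0.6642 0.1642 0.2397] z-axis [ 0.005  0.004 -1.   ] t 4.8333
[319.08766386 242.58768698] [319.88990054 358.94412967] [318.53588461 228.28024029]
```

View pics/w4.png

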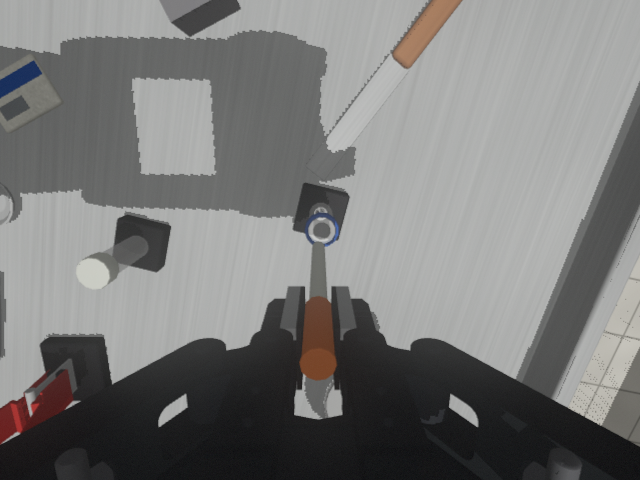

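View pics/w4c.png

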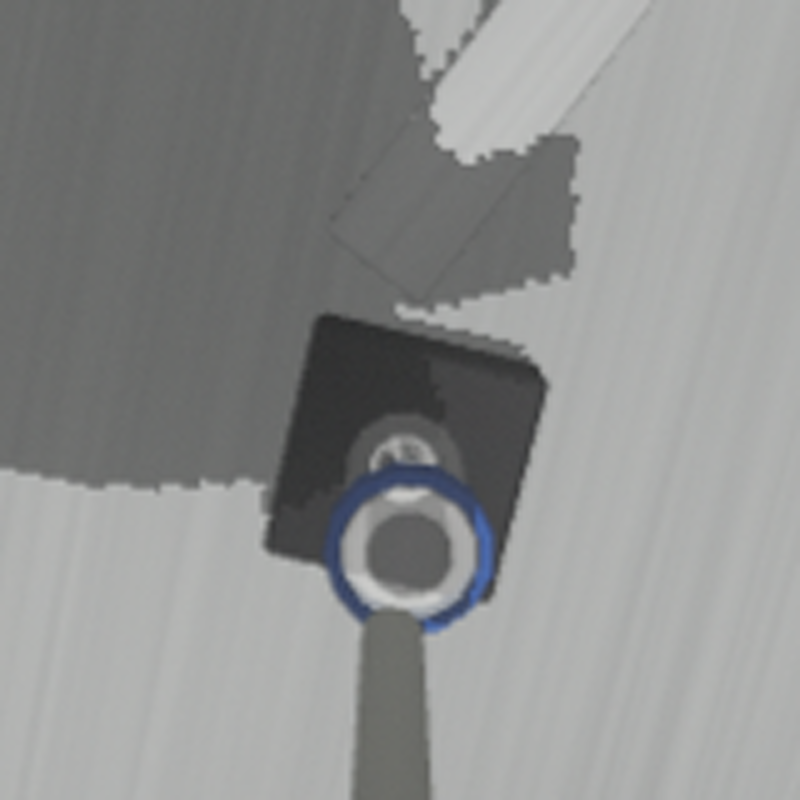

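View pics/s4c.png

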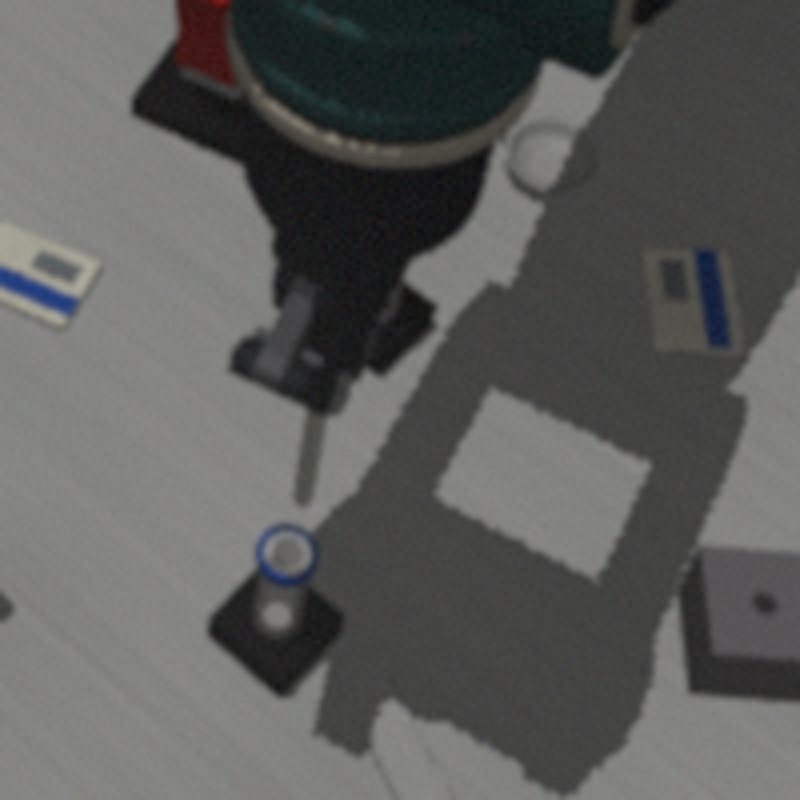

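Run:
```python
from h import *
P=vision.camera_params("wrist")
s=arm.state();Rm=R.from_quat(s["tool_rot"]).as_matrix()
t=s["position"]+Rm[:,2]*.11
print("tip model",t, "img",atz(P,(318.6,243.5),t[2]))
m=atz(P,(322,229.8),.085);print(m, m-atz(P,(318.6,243.5),t[2]))
d=m-t; print("tool d",Rm.T@[d[0],d[1],0])
S=vision.camera_params("scene"); sc=lambda x,y:(300+x/4,220+y/4)
print(atz(S,sc(304,498),t[2]),atz(S,sc(287,553),.085))
```

```text
tip model [0.66475103 0.16474048 0.12999416] img [0.66428307 0.1650027  0.12999416]
[0.66763632 0.16347365 0.085     ] [ 0.00335326 -0.00152905 -0.04499416]
tool d [2.53485268e-03 1.87194342e-03 1.13352272e-05]
[0.66223438 0.16514519 0.12999416] [0.66638835 0.16403382 0.085     ]
```

```bash
python3 -m handwheel '[{"tx":0.003,"ty":0.002,"tz":0.008,"yaw":0},{"tx":0.003,"ty":0.002,"tz":0.02,"yaw":0},{"tx":0.003,"ty":0.002,"tz":0.03,"yaw":0},{"tx":0.003,"ty":0.002,"tz":0.034,"yaw":0},{"tx":0.003,"ty":0.002,"tz":0.034,"yaw":0}]'
python3 - <<'E'
from h import *
P=vision.camera_params("wrist");im=vision.capture("wrist");
crop(im,240,140,160,160,5,"w5c.png")
s=arm.state();Rm=R.from_quat(s["tool_rot"]).as_matrix()
t=s["position"]+Rm[:,2]*.11
print(t,s["position"],Rm[:,2],proj(P,t),proj(P,[.6676,.1635,.085]))
im=vision.capture("scene");crop(im,320,300,100,100,8,"s5c.png")
E
```

```text
time: 5.3
position: [0.667, 0.1632, 0.2038]
tool_rot: [0.994, 0.111, 0.002, -0.001]
force: [-0.5, 0.2, -1.4]
width: 0.123
[0.66779769 0.16359973 0.09498044] [0.66735169 0.16323378 0.20497893] [ 0.00405449  0.00332681 -0.99998625] [319.92141704 244.68254627] [319.46662363 240.53634729]
```

View pics/w5c.png

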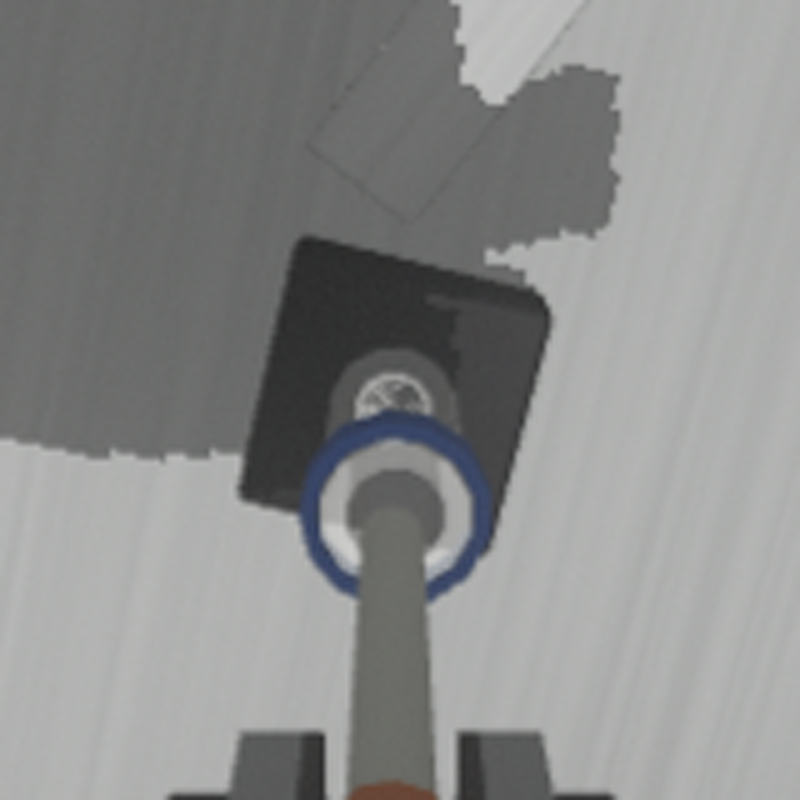

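View pics/s5c.png

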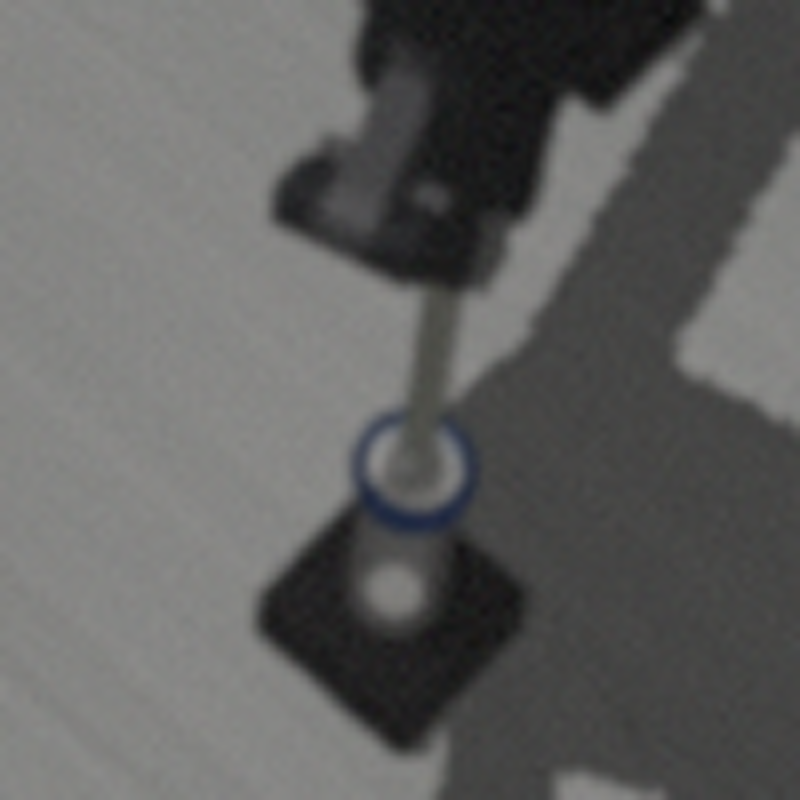

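```bash
python3 -m handwheel '[{"tx":0.0005,"ty":0.0,"tz":0.006,"yaw":0},{"tx":0.0005,"ty":0.0,"tz":0.016,"yaw":0},{"tx":0.0005,"ty":0.0,"tz":0.026,"yaw":0},{"tx":0.0005,"ty":0.0,"tz":0.036,"yaw":0},{"tx":0.0005,"ty":0.0,"tz":0.046,"yaw":0},{"tx":0.0005,"ty":0.0,"tz":0.054,"yaw":0},{"tx":0.0005,"ty":0.0,"tz":0.06,"yaw":0},{"tx":0.0005,"ty":0.0,"tz":0.064,"yaw":0},{"tx":0.0005,"ty":0,"tz":0.064,"yaw":0}]'
python3 - <<'E'
from h import *
P=vision.camera_params("wrist");im=vision.capture("wrist");
crop(im,240,160,160,160,5,"w6c.png")
s=arm.state();Rm=R.from_quat(s["tool_rot"]).as_matrix()
t=s["position"]+Rm[:,2]*.11
print(t,s["position"],s["force"],s["ft_torque"],Rm[:,2])
E
```

```text
time: 6.15
position: [0.6682, 0.1635, 0.1408]
tool_rot: [0.994, 0.111, 0.002, -0.001]
force: [-0.4, 0.2, 0.2]
width: 0.123
[0.66891263 0.16395228 0.03156216] [0.66838556 0.16356521 0.14156022] [0.11786718 0.14178258 0.03565533] [ 0.0015091  -0.00083956 -0.03143132] [ 0.00479155  0.0035188  -0.99998233]
```

View pics/w6c.png

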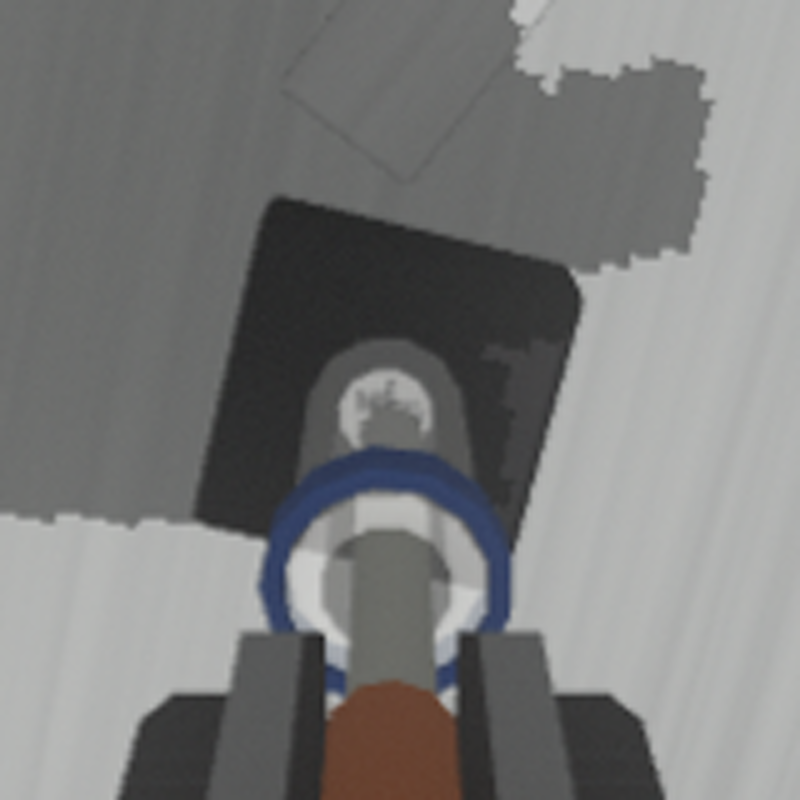

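```bash
python3 -m handwheel '[{"tx":0,"ty":0,"tz":0.003,"yaw":0},{"tx":0,"ty":0,"tz":0.006,"yaw":0},{"tx":0,"ty":0,"tz":0.0085,"yaw":0},{"tx":0,"ty":0,"tz":0.0095,"yaw":0},{"tx":0,"ty":0,"tz":0.01,"yaw":0},{"tx":0,"ty":0,"tz":0.01,"yaw":0}]'
```

```text
time: 6.7
position: [0.6684, 0.1636, 0.1315]
tool_rot: [0.994, 0.111, 0.003, -0.001]
force: [-0.1, 0.6, -0.5]
width: 0.119
```

```bash
python3 -m handwheel '[{"tx":0,"ty":0,"tz":0.0005,"yaw":0},{"tx":0,"ty":0,"tz":0.001,"yaw":0},{"tx":0,"ty":0,"tz":0.001,"yaw":0}]'
```

```text
time: 6.95
position: [0.6686, 0.1636, 0.1308]
tool_rot: [0.994, 0.111, 0.003, -0.001]
force: [-0.5, 0.3, 1.7]
width: 0.125
```

```bash
python3 -m handwheel '[{"tx":0,"ty":0,"tz":0.0005,"yaw":0},{"tx":0,"ty":0,"tz":0.001,"yaw":0},{"tx":0,"ty":0,"tz":0.001,"yaw":0}]'; python3 -c "
from h import *
for i in range(3):
  vision.capture('wrist');s=arm.state();print(s['position'],s['force'])"
```

```text
time: 7.2
position: [0.6688, 0.1637, 0.1307]
tool_rot: [0.994, 0.111, 0.003, -0.002]
force: [-1.8, -0.8, 7.1]
width: 0.124
[0.66880996 0.16366117 0.13074047] [-1.38221466  0.1476166   7.68615864]
[0.66881306 0.16368711 0.13076224] [-1.435482   -0.52108019  7.06378217]
[0.66878444 0.16367348 0.13070277] [-2.06503218  0.11106419  7.11146793]
```

```bash
python3 -m handwheel '[{"tx":0,"ty":0,"tz":0,"yaw":0},{"tx":0,"ty":0,"tz":0,"yaw":0},{"tx":0,"ty":0,"tz":0,"yaw":0},{"tx":0,"ty":0,"tz":0,"yaw":0},{"tx":0,"ty":0,"tz":0,"yaw":0},{"tx":0,"ty":0,"tz":0,"yaw":0}]' 0.0854
python3 - <<'E'
from h import *
im=vision.capture("wrist");cv2.imwrite("pics/w7.png",im)
E
```

```text
time: 7.85
position: [0.6688, 0.1637, 0.1306]
tool_rot: [0.994, 0.111, 0.003, -0.002]
force: [-0.2, -0.2, -0.1]
width: 0.956
```

View pics/w7.png

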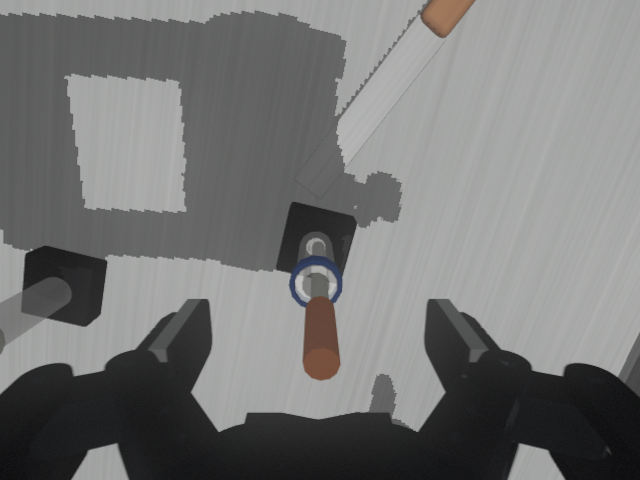

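Stick stands in the vial (rod through the blue collar at 316,283), released. Rising.

```bash
python3 -m handwheel '[{"tx":0,"ty":0,"tz":-0.015,"yaw":0},{"tx":0,"ty":0,"tz":-0.04,"yaw":0},{"tx":0,"ty":0,"tz":-0.07,"yaw":0},{"tx":0,"ty":0,"tz":-0.10,"yaw":0},{"tx":0,"ty":0,"tz":-0.11,"yaw":0},{"tx":0,"ty":0,"tz":-0.11,"yaw":0}]'
python3 - <<'E'
from h import *
plan([0.452,-0.06,0.24],13.2)
im=vision.capture("scene");crop(im,320,300,100,100,6,"s7c.png")
E
```

```text
time: 8.4
position: [0.6689, 0.1634, 0.2456]
tool_rot: [0.994, 0.111, 0.006, -0.002]
force: [0.4, -0.5, 0.4]
width: 0.999
plan tx,ty,tz [array([-0.2609,  0.1701,  0.0019]), np.float64(-0.45)] q6 -0.021 pos [0.6689 0.1634 0.2456] z-axis [ 0.012  0.005 -1.   ] t 8.4
```

View pics/s7c.png

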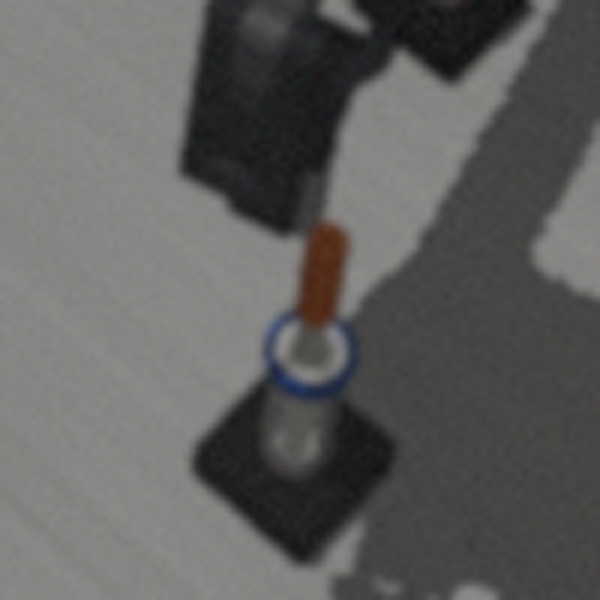

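```bash
python3 -m handwheel '[{"tx":-0.02,"ty":0.013,"tz":0,"yaw":0},{"tx":-0.052,"ty":0.034,"tz":0,"yaw":0},{"tx":-0.085,"ty":0.055,"tz":0,"yaw":0},{"tx":-0.118,"ty":0.077,"tz":0,"yaw":0},{"tx":-0.15,"ty":0.098,"tz":0,"yaw":0},{"tx":-0.182,"ty":0.119,"tz":0,"yaw":0},{"tx":-0.214,"ty":0.14,"tz":0,"yaw":0},{"tx":-0.245,"ty":0.16,"tz":0,"yaw":0},{"tx":-0.26,"ty":0.17,"tz":0,"yaw":0},{"tx":-0.26,"ty":0.17,"tz":0,"yaw":0}]'
python3 - <<'E'
from h import *
plan([0.452,-0.06,0.24],13.2)
P=vision.camera_params("wrist");im=vision.capture("wrist");cv2.imwrite("pics/w8.png",im)
for l in ["clip_pivot","clip_stand"]:
  for r in silhouettes("wrist",l)[:2]:
    ys,xs=np.where(r["pixels"]); print(l,r["confidence"],r["position"],xs.min(),ys.min(),xs.max(),ys.max())
print(proj(P,[.452,-.06,.072]),proj(P,[.452,-.06,.12]))
crop(im,220,140,200,200,4,"w8c.png")
E
```

```text
time: 9.28
position: [0.4501, -0.0618, 0.2391]
tool_rot: [0.994, 0.11, 0.004, -0.001]
force: [-0.6, 0.1, -0.1]
width: 0.996
plan tx,ty,tz [array([ 0.0022, -0.0013, -0.0009]), np.float64(-0.6)] q6 -0.415 pos [ 0.4501 -0.0618  0.2391] z-axis [ 0.008  0.004 -1.   ] t 9.2833
clip_pivot 0.94 [322.7, 227.6] 287 192 359 259
clip_stand 0.87 [321.2, 187.8] 289 170 354 213
[319.89920623 222.35538739] [320.90666665 238.62192941]
```

View pics/w8.png

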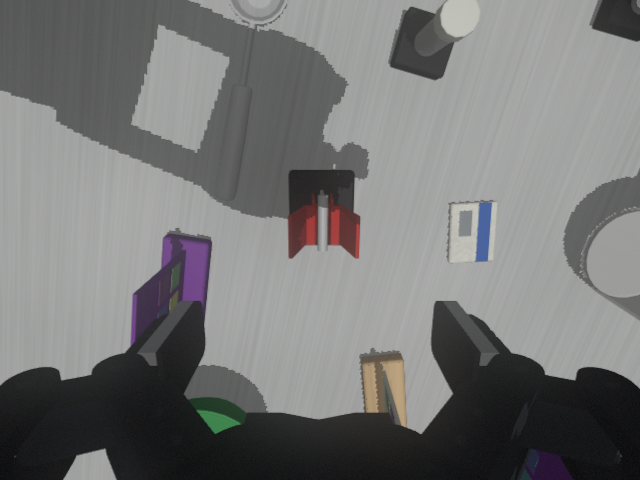

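View pics/w8c.png

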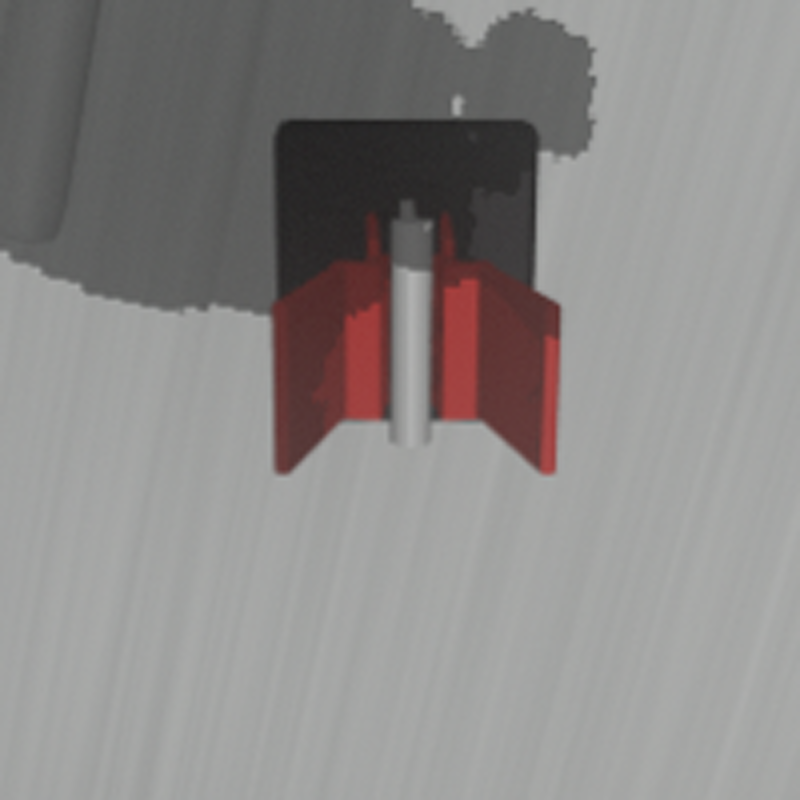

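Run:
```python
from h import *
P=vision.camera_params("wrist")
a=atz(P,(323.8,237),.119);b=atz(P,(322.8,222.5),.075);print(a,b)
# stand base
c=[(220+x/4,140+y/4) for x,y in [(276,121),(537,121)]]
q=[atz(P,u,.016) for u in c];d=q[1]-q[0];print(q,np.degrees(np.arctan2(d[1],d[0])),np.linalg.norm(d))
x=d/np.linalg.norm(d); y=np.array([-x[1],x[0],0]); print("stand centre",(q[0]+q[1])/2-y*.035)
g=[.452,-.06]
plan([(a[0]+b[0])/2,(a[1]+b[1])/2,.104],13.2)
```

```text
[ 0.4559996  -0.05659089  0.119     ] [ 0.45632405 -0.05675127  0.075     ]
[array([ 0.42011234, -0.0294096 ,  0.016     ]), array([ 0.47741237, -0.01645708,  0.016     ])] 12.737487000956211 0.058745740314083146
stand centre [ 0.45647931 -0.057072    0.016     ]
plan tx,ty,tz [array([ 0.0031, -0.0017,  0.1353]), np.float64(-0.48)] q6 -0.412 pos [ 0.4524 -0.0597  0.2393] z-axis [ 0.008  0.005 -1.   ] t 9.4333
```

Run:
```python
from h import *
P=vision.camera_params("wrist");im=vision.capture("wrist")
np.save("P9.npy",P["world_from_camera"])
crop(im,220,140,200,200,4,"w9c.png")
plan([.454,-.0588,.104],12.9)
```

```text
plan tx,ty,tz [array([2.000e-04, 1.000e-04, 1.353e-01]), np.float64(-0.14)] q6 -0.412 pos [ 0.4527 -0.0594  0.2393] z-axis [ 0.008  0.005 -1.   ] t 9.4833
```

View pics/w9c.png

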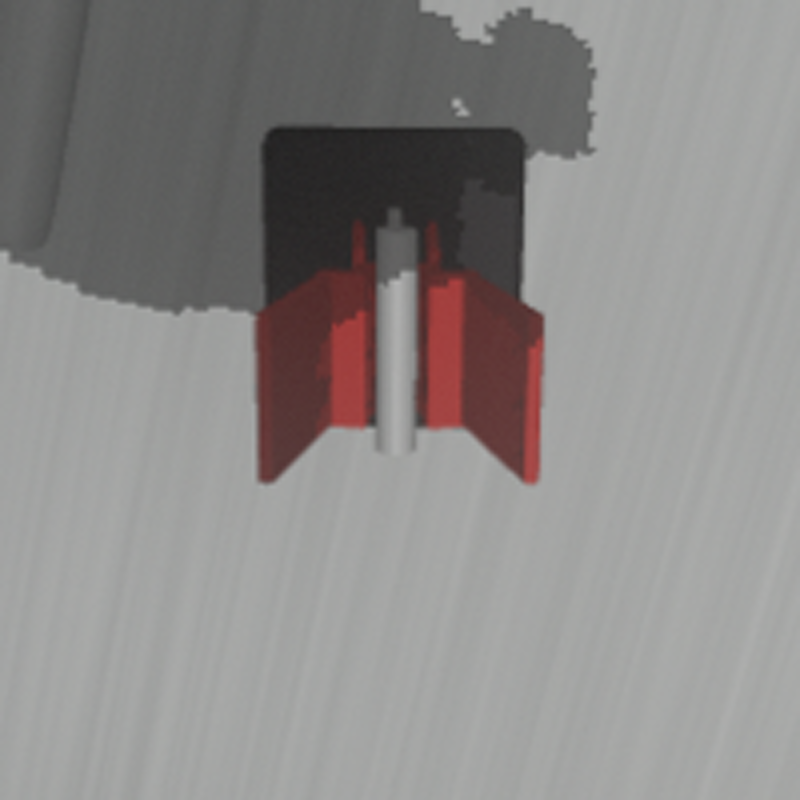

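Run:
```python
from h import *
P=vision.camera_params("wrist");P["world_from_camera"]=np.load("P9.npy")
print(atz(P,(319.75,239.5),.119),atz(P,(319,225),.075))
q=[atz(P,(220+x/4,140+y/4),.016) for x,y in [(263,127),(524,127)]];d=q[1]-q[0];print(np.degrees(np.arctan2(d[1],d[0])))
x=d/np.linalg.norm(d); y=np.array([-x[1],x[0],0]); print("stand centre",(q[0]+q[1])/2-y*.035)
plan([.4548,-.0580,.104],12.9)
```

```text
[ 0.45375573 -0.05886207  0.119     ] [ 0.45388941 -0.05933985  0.075     ]
12.735553217432598
stand centre [ 0.45392034 -0.05901916  0.016     ]
plan tx,ty,tz [array([ 0.0012, -0.0005,  0.1353]), np.float64(-0.14)] q6 -0.412 pos [ 0.4527 -0.0594  0.2393] z-axis [ 0.008  0.005 -1.   ] t 9.4833
```

```bash
python3 -m handwheel '[{"tx":0,"ty":0,"tz":0.015,"yaw":0},{"tx":0,"ty":0,"tz":0.045,"yaw":0},{"tx":0,"ty":0,"tz":0.075,"yaw":0},{"tx":0,"ty":0,"tz":0.1,"yaw":0},{"tx":0,"ty":0,"tz":0.12,"yaw":0},{"tx":0,"ty":0,"tz":0.132,"yaw":0},{"tx":0,"ty":0,"tz":0.135,"yaw":0},{"tx":0,"ty":0,"tz":0.135,"yaw":0},{"tx":0,"ty":0,"tz":0.135,"yaw":0}]'
python3 - <<'E'
from h import *
plan([.4539,-.059,.104],12.8)
P=vision.camera_params("wrist");im=vision.capture("wrist");cv2.imwrite("pics/w10.png",im)
print(proj(P,[.4539,-.059,.072]),proj(P,[.4539,-.059,.119]),arm.state()["force"])
E
```

```text
time: 10.23
position: [0.4543, -0.0586, 0.1053]
tool_rot: [0.994, 0.111, 0.005, -0.002]
force: [-0.5, -0.9, -0.7]
width: 0.997
plan tx,ty,tz [array([-0.0005,  0.0003,  0.0013]), np.float64(-0.02)] q6 -0.412 pos [ 0.4543 -0.0586  0.1053] z-axis [ 0.009  0.005 -1.   ] t 10.2333
[317.89679138 292.99936107] [319.29159179 350.40837192] [-0.31097093  0.31168745  0.20110356]
```

View pics/w10.png

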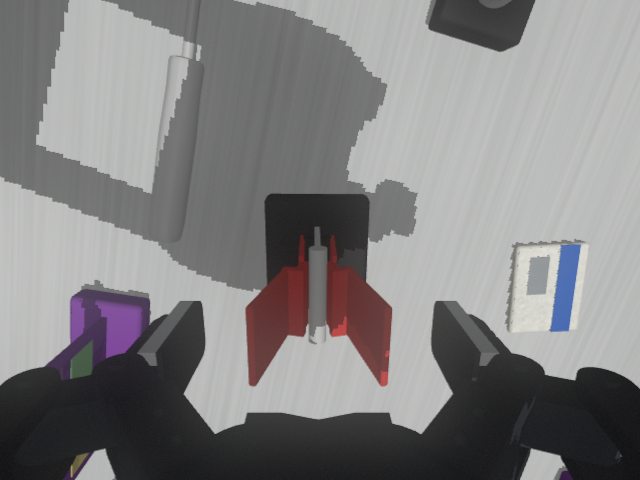

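```bash
python3 -m handwheel '[{"tx":0,"ty":0,"tz":0.001,"yaw":0},{"tx":0,"ty":0,"tz":0.001,"yaw":0},{"tx":0,"ty":0,"tz":0.001,"yaw":0},{"tx":0,"ty":0,"tz":0.001,"yaw":0},{"tx":0,"ty":0,"tz":0.001,"yaw":0},{"tx":0,"ty":0,"tz":0.001,"yaw":0},{"tx":0,"ty":0,"tz":0.001,"yaw":0},{"tx":0,"ty":0,"tz":0.001,"yaw":0}]' 0
python3 - <<'E'
from h import *
im=vision.capture("wrist");cv2.imwrite("pics/w11.png",im)
s=arm.state();print(s["position"],s["force"],s["width"]*85.4)
im=vision.capture("scene");crop(im,300,170,100,100,6,"s11c.png")
E
```

```text
time: 10.95
position: [0.4553, -0.0589, 0.107]
tool_rot: [0.994, 0.111, 0.006, -0.001]
force: [-4.2, 0.7, 19.1]
width: 0.286
[ 0.45536562 -0.05894935  0.10695433] [-4.144145    0.98911734 20.78187374] 23.97233511272334
```

View pics/w11.png

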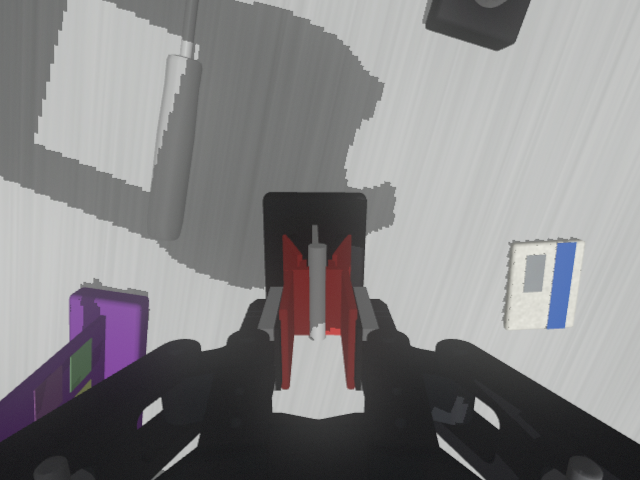

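View pics/s11c.png

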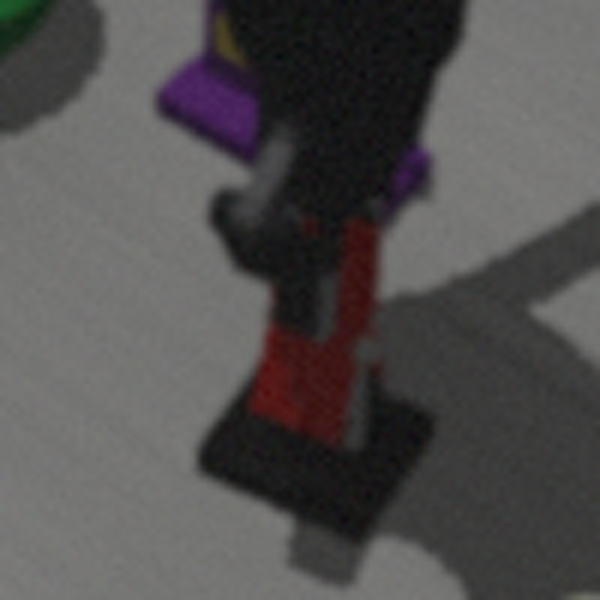

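```bash
python3 -m handwheel '[{"tx":0,"ty":0,"tz":-0.005,"yaw":0},{"tx":0,"ty":0,"tz":-0.015,"yaw":0},{"tx":0,"ty":0,"tz":-0.03,"yaw":0},{"tx":0,"ty":0,"tz":-0.045,"yaw":0},{"tx":0,"ty":0,"tz":-0.065,"yaw":0},{"tx":0,"ty":0,"tz":-0.085,"yaw":0},{"tx":0,"ty":0,"tz":-0.1,"yaw":0},{"tx":0,"ty":0,"tz":-0.11,"yaw":0},{"tx":0,"ty":0,"tz":-0.11,"yaw":0}]'
python3 - <<'E'
from h import *
im=vision.capture("wrist");cv2.imwrite("pics/w12.png",im)
s=arm.state();print(s["position"],s["force"],s["width"]*85.4)
plan([.566,-.253,.215],19)
im=vision.capture("scene");cv2.imwrite("pics/s12.png",im)
im=vision.capture("top");crop(im,340,190,130,90,6,"t12.png")
E
```

```text
time: 11.8
position: [0.4545, -0.0595, 0.2193]
tool_rot: [0.994, 0.111, 0.008, -0.001]
force: [0.1, -1.1, -0.5]
width: 0.285
[ 0.45417133 -0.05940018  0.21764841] [-0.25848799 -0.34886827 -1.96258263] 24.026455265267494
plan tx,ty,tz [array([0.0662, 0.2135, 0.0035]), np.float64(-6.23)] q6 -0.412 pos [ 0.4542 -0.0594  0.2176] z-axis [ 0.014  0.004 -1.   ] t 11.85
```

View pics/w12.png

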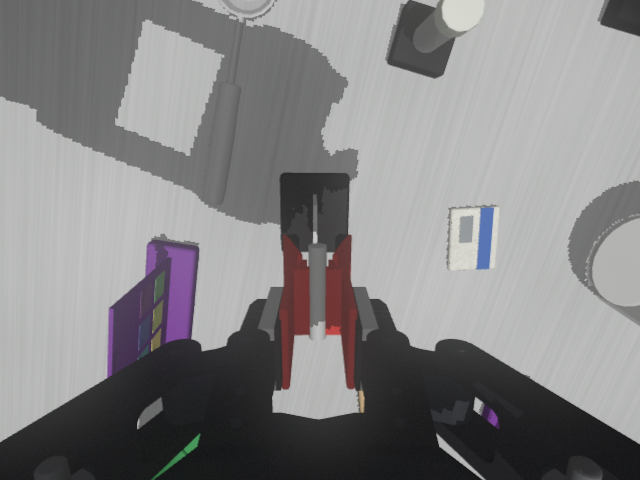

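View pics/s12.png

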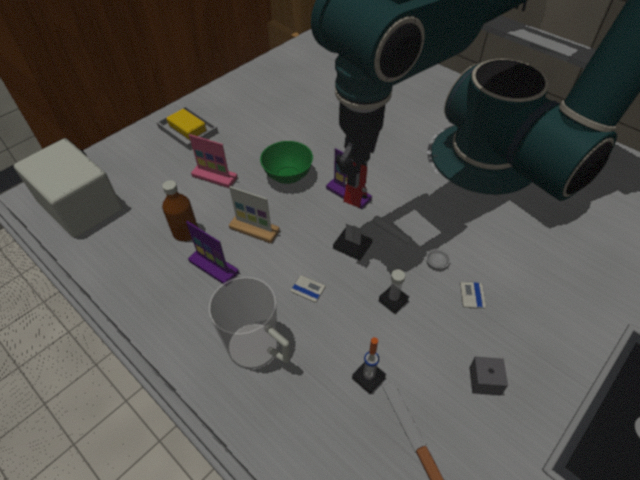

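View pics/t12.png

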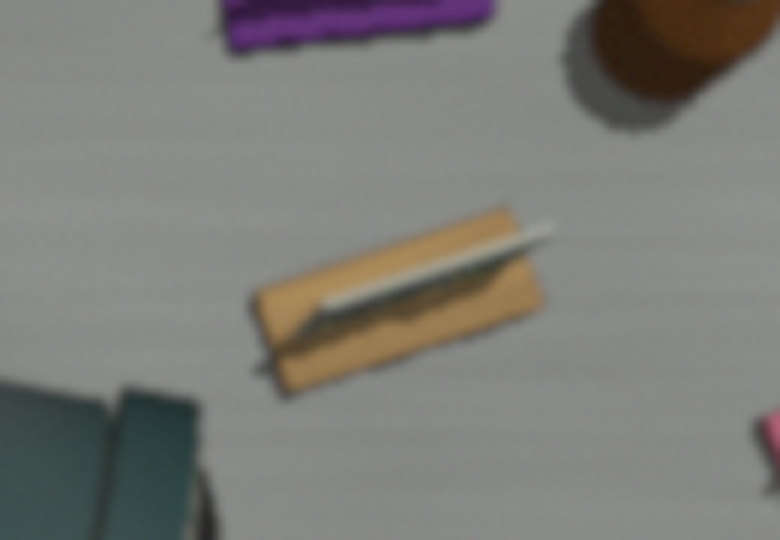

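```bash
python3 - <<'E'
from h import *
T=vision.camera_params("top")
a,b=[atz(T,(340+x/6,190+y/6),.12) for x,y in [(320,304),(553,227)]]
d=b-a;print(a,b,(a+b)/2,np.linalg.norm(d),np.degrees(np.arctan2(d[1],d[0]))+90)
E
python3 -m handwheel '[{"tx":0.006,"ty":0.02,"tz":-0.002,"yaw":-1},{"tx":0.015,"ty":0.05,"tz":-0.006,"yaw":-2},{"tx":0.025,"ty":0.08,"tz":-0.006,"yaw":-3},{"tx":0.034,"ty":0.11,"tz":-0.006,"yaw":-4},{"tx":0.044,"ty":0.14,"tz":-0.006,"yaw":-5},{"tx":0.053,"ty":0.17,"tz":-0.006,"yaw":-6},{"tx":0.062,"ty":0.2,"tz":-0.006,"yaw":-6.2},{"tx":0.066,"ty":0.213,"tz":-0.006,"yaw":-6.2},{"tx":0.066,"ty":0.213,"tz":-0.006,"yaw":-6.2},{"tx":0.066,"ty":0.213,"tz":-0.006,"yaw":-6.2}]'
python3 - <<'E'
from h import *
P=vision.camera_params("wrist");vision.capture("top")
P=vision.camera_params("wrist");im=vision.capture("wrist");cv2.imwrite("pics/w13.png",im);np.save("P13.npy",P["world_from_camera"])
plan([.566,-.253,.22],19)
im=vision.capture("scene");crop(im,180,120,140,140,5,"s13c.png")
E
```

```text
[ 0.55373882 -0.21088607  0.12      ] [ 0.58219038 -0.29696238  0.12      ] [ 0.5679646  -0.25392423  0.12      ] 0.09065662562827108 18.29072374179019
time: 12.78
position: [0.5648, -0.2525, 0.221]
tool_rot: [0.986, 0.164, 0.005, -0.002]
force: [-0.7, -0.1, -1.0]
width: 0.28
plan tx,ty,tz [array([0.0008, 0.0017, 0.002 ]), np.float64(-0.01)] q6 -0.796 pos [ 0.5647 -0.2517  0.222 ] z-axis [ 0.011  0.005 -1.   ] t 12.8833
```

View pics/w13.png

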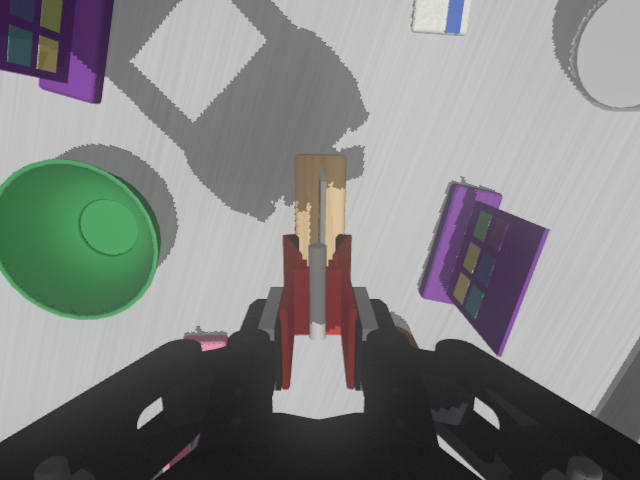

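View pics/s13c.png

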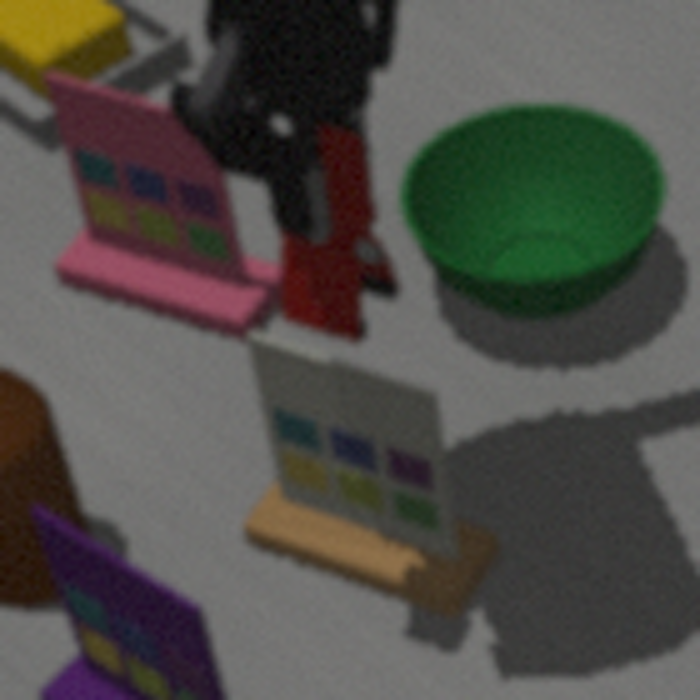

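Run:
```python
from h import *
im=cv2.imread("pics/w13.png");crop(im,260,140,120,120,6,"w13c.png")
P=vision.camera_params("wrist");P["world_from_camera"]=np.load("P13.npy")
for c in [(.568,-.254),(.566,-.253)]:
  for u in (45,18,0):
    a=np.radians(19+90);print(c,u,proj(P,[c[0]+np.cos(a)*u/1000,c[1]+np.sin(a)*u/1000,.12]))
```

```text
(0.568, -0.254) 45 [321.64018473 180.09770568]
(0.568, -0.254) 18 [321.49930624 224.70380609]
(0.568, -0.254) 0 [321.41019628 252.91853145]
(0.566, -0.253) 45 [318.98810605 177.37126236]
(0.566, -0.253) 18 [318.93029829 222.14905851]
(0.566, -0.253) 0 [318.89373683 250.4694996 ]
```

View pics/w13c.png

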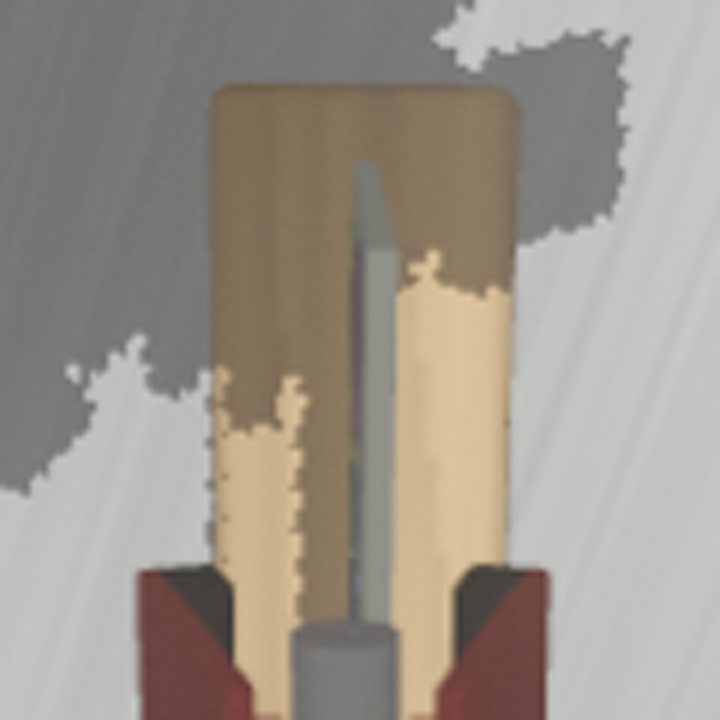

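Run:
```python
from h import *
P=vision.camera_params("wrist");P["world_from_camera"]=np.load("P13.npy")
s=arm.state();Rm=R.from_quat(s["tool_rot"]).as_matrix();tcp=s["position"];print(tcp,Rm.round(4).tolist())
L=lambda X:(Rm.T@(X-tcp)).round(4)
px=lambda x,y:(260+x/6,140+y/6)
print("pad L",L(atz(P,px(233,600),tcp[2]-.07)),"pad R",L(atz(P,px(455,600),tcp[2]-.07)))
print("pin near end",L(atz(P,px(346,625),tcp[2]-.033)))
e=atz(P,px(380,245),.12);f=atz(P,px(376.5,620),.12)
d=f-e;print("card near end",e,"other",f,"ang x",np.degrees(np.arctan2(d[1],d[0]))+90)
u=d/np.linalg.norm(d);c=e+u*.045;print("card mid",c,L(c))
```

```text
[ 0.5647432  -0.25156845  0.2223282 ] [[0.9454, 0.3257, 0.0112], [0.3257, -0.9455, 0.0042], [0.0119, -0.0003, -0.9999]]
pad L [-0.0111 -0.014   0.0699] pad R [ 0.0084 -0.014   0.0701]
pin near end [-0.0012 -0.0225  0.033 ]
card near end [ 0.55443583 -0.21153487  0.12      ] other [ 0.56674651 -0.24787784  0.12      ] ang x 18.71310187083884
card mid [ 0.56887316 -0.25415603  0.12      ] [0.0018 0.0038 0.1024]
```

```bash
python3 -m handwheel '[{"tx":0.002,"ty":0.002,"tz":0,"yaw":0.3},{"tx":0.003,"ty":0.004,"tz":0.003,"yaw":0.3},{"tx":0.003,"ty":0.004,"tz":0.008,"yaw":0.3},{"tx":0.003,"ty":0.004,"tz":0.013,"yaw":0.3},{"tx":0.003,"ty":0.004,"tz":0.018,"yaw":0.3},{"tx":0.003,"ty":0.004,"tz":0.02,"yaw":0.3},{"tx":0.003,"ty":0.004,"tz":0.02,"yaw":0.3}]'
python3 - <<'E'
from h import *
vision.capture("top")
P=vision.camera_params("wrist");im=vision.capture("wrist");np.save("P14.npy",P["world_from_camera"])
cv2.imwrite("pics/w14.png",im);crop(im,260,140,120,120,6,"w14c.png")
s=arm.state();Rm=R.from_quat(s["tool_rot"]).as_matrix();tcp=s["position"];print(tcp,s["force"],Rm[:,0],Rm[:,2])
im=vision.capture("scene");crop(im,200,130,100,100,7,"s14c.png")
E
```

```text
time: 13.52
position: [0.5688, -0.2541, 0.2014]
tool_rot: [0.987, 0.163, 0.005, -0.002]
force: [-0.5, -0.2, -0.6]
width: 0.279
[ 0.56908939 -0.25428242  0.20235033] [-0.3970601  -0.69965113 -0.08723601] [0.94711475 0.32067547 0.0118695 ] [ 0.01109011  0.00425682 -0.99992944]
```

View pics/w14c.png

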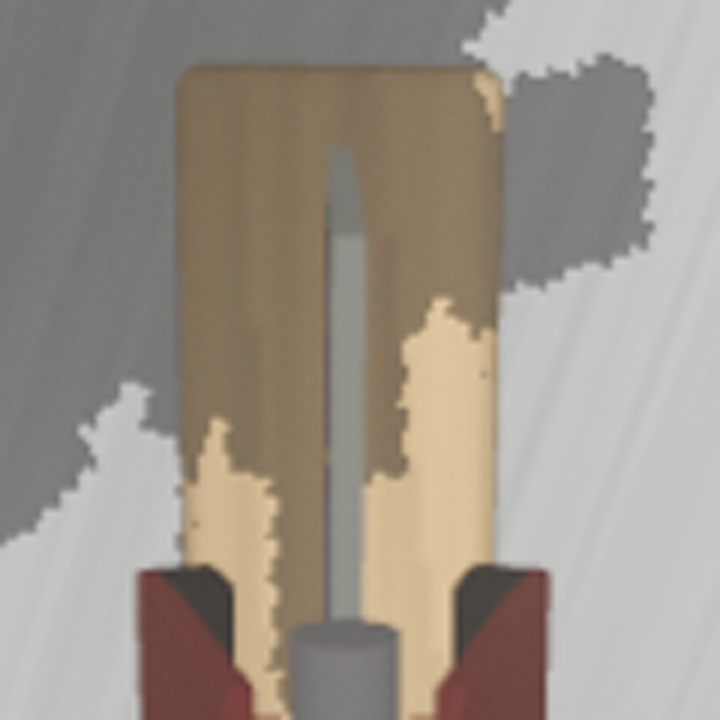

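View pics/s14c.png

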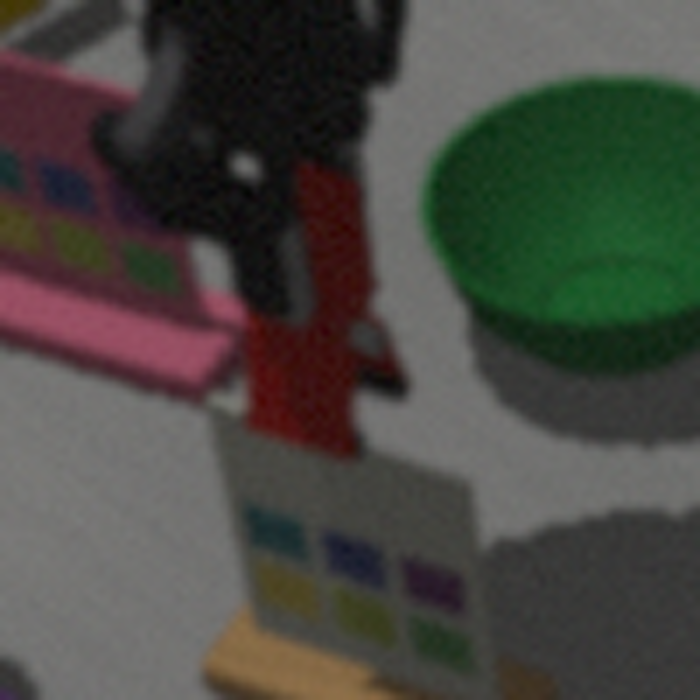

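Run:
```python
from h import *
S=vision.camera_params("scene")
q=lambda X:((proj(S,X)-[200,130])*7).round(0)
a=np.radians(18.7);x=np.array([np.cos(a),np.sin(a),0]);y=np.array([-x[1],x[0],0])
c=np.array([.5689,-.2542,.12])
print("card ends",q(c+.045*y+.0015*x),q(c-.045*y+.0015*x))
for xo in (.0135,):
  b=np.array([.5688,-.2543,.202-.073]);print("jaw low corners",q(b+.018*y+xo*x),q(b-.018*y+xo*x))
P=vision.camera_params("wrist");P["world_from_camera"]=np.load("P14.npy")
px=lambda x,y:(260+x/6,140+y/6)
e=atz(P,px(348,233),.12);f=atz(P,px(345,615),.12);d=f-e;u=d/np.linalg.norm(d)
print("card mid",e+u*.045,np.degrees(np.arctan2(d[1],d[0]))+90)
plan(e+u*.045+[0,0,.055],18.7)
```

```text
card ends [457. 487.] [194. 401.]
jaw low corners [353. 466.] [247. 430.]
card mid [ 0.56881065 -0.25434511  0.12      ] 18.3272745790306
plan tx,ty,tz [array([-0.0006, -0.    ,  0.0275]), np.float64(0.0)] q6 -0.792 pos [ 0.5691 -0.2543  0.2025] z-axis [ 0.011  0.004 -1.   ] t 13.6667
```

```bash
python3 -m handwheel '[{"tx":0,"ty":0,"tz":0.004,"yaw":0},{"tx":-0.0005,"ty":-0.001,"tz":0.009,"yaw":0},{"tx":-0.0005,"ty":-0.002,"tz":0.014,"yaw":0},{"tx":-0.0005,"ty":-0.002,"tz":0.019,"yaw":0},{"tx":-0.0005,"ty":-0.002,"tz":0.024,"yaw":0},{"tx":-0.0005,"ty":-0.002,"tz":0.027,"yaw":0},{"tx":-0.0005,"ty":-0.002,"tz":0.027,"yaw":0},{"tx":-0.0005,"ty":-0.002,"tz":0.027,"yaw":0}]'
python3 - <<'E'
from h import *
vision.capture("top")
P=vision.camera_params("wrist");im=vision.capture("wrist");np.save("P15.npy",P["world_from_camera"])
cv2.imwrite("pics/w15.png",im);crop(im,260,140,120,120,6,"w15c.png")
s=arm.state();Rm=R.from_quat(s["tool_rot"]).as_matrix();tcp=s["position"];print(tcp,s["force"],s["width"]*85.4,Rm[:,0],Rm[:,2])
im=vision.capture("scene");cv2.imwrite("pics/s15.png",im);crop(im,210,150,90,90,8,"s15c.png")
E
```

```text
time: 14.33
position: [0.5683, -0.2525, 0.1754]
tool_rot: [0.987, 0.163, 0.006, -0.001]
force: [-0.1, 0.2, -1.2]
width: 0.276
[ 0.56843268 -0.25251255  0.17583044] [ 0.4038361   0.99501765 -0.93118802] 24.031117534718152 [0.9470979  0.32070755 0.01233833] [ 0.01167877  0.00398011 -0.99992388]
```

View pics/w15c.png

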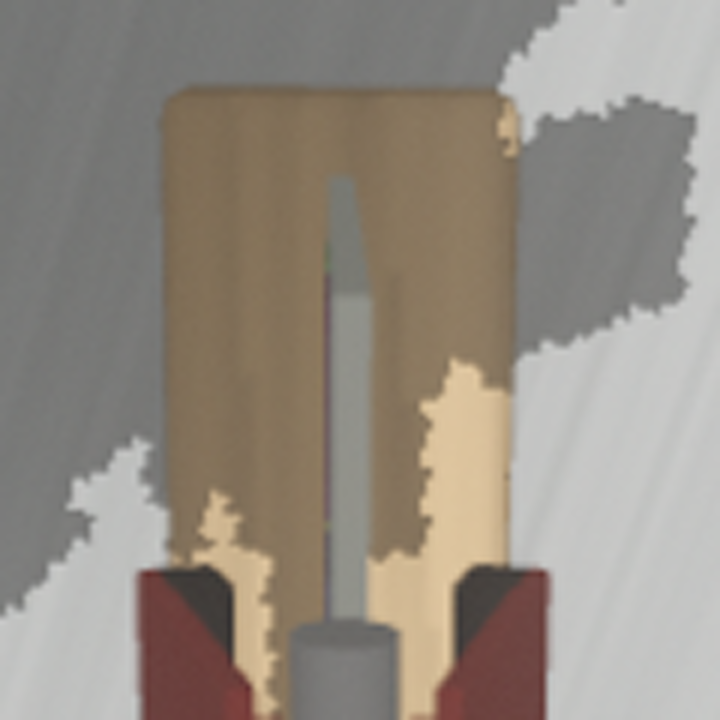

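View pics/s15c.png

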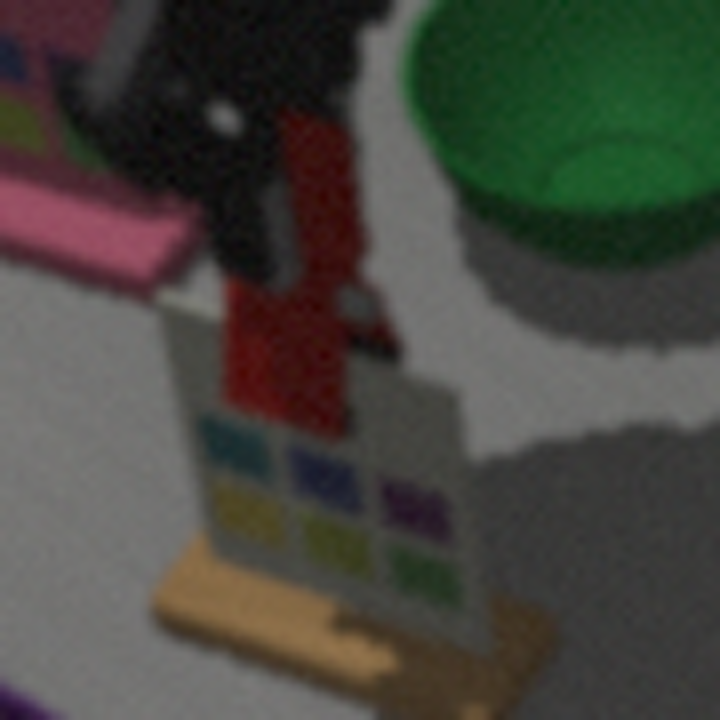

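Run:
```python
from h import *
S=vision.camera_params("scene")
q=lambda X:((proj(S,X)-[210,150])*8)
a=np.radians(18.7);x=np.array([np.cos(a),np.sin(a),0]);y=np.array([-x[1],x[0],0]);z=np.array([0,0,1.])
c=np.array([.5689,-.2543,.12])
print("card ends",q(c+.045*y+.0015*x),q(c-.045*y+.0015*x), "foot", [q(np.array([c[0],c[1],.016])+i*.055*y+.022*x).round() for i in(-1,1)])
m=q(c+.0015*x)
for xo in(.012,.015):
  for yo in (-.005,0,.005):
    for zo in (-.0172,): 
      print(xo,yo,(q(c+xo*x+yo*y+zo*z)-m).round(1), "obs",(285-311,419-347.5))
P=vision.camera_params("wrist");P["world_from_camera"]=np.load("P15.npy")
px=lambda x,y:(260+x/6,140+y/6)
e=atz(P,px(352,294),.12);f=atz(P,px(348,615),.12);d=f-e;u=d/np.linalg.norm(d)
print("card mid",e+u*.045); plan(e+u*.045+[0,0,.055],18.7)
# foot in wrist: near edge corners at z .016
g=[atz(P,px(*p),.016) for p in[(163,92),(519,92)]];print("foot",g,(g[0]+g[1])/2-y*.055)
```

```text
card ends [442.25692108 396.67817095] [141.47956659 297.55152373] foot [array([132., 599.]), array([476., 721.])]
0.012 -0.005 [-28.1  67. ] obs (-26, 71.5)
0.012 0 [-11.5  72.5] obs (-26, 71.5)
0.012 0.005 [ 5.1 78.1] obs (-26, 71.5)
0.015 -0.005 [-33.8  74.5] obs (-26, 71.5)
0.015 0 [-17.3  80.1] obs (-26, 71.5)
0.015 0.005 [-0.7 85.7] obs (-26, 71.5)
card mid [ 0.56868327 -0.25437748  0.12      ]
plan tx,ty,tz [array([-0.0003,  0.0018,  0.0009]), np.float64(0.0)] q6 -0.79 pos [ 0.5684 -0.2526  0.1759] z-axis [ 0.012  0.004 -1.   ] t 14.4833
foot [array([ 0.53126312, -0.20928826,  0.016     ]), array([ 0.57216975, -0.19541703,  0.016     ])] [ 0.56935015 -0.25444921  0.016     ]
```

View pics/s15.png

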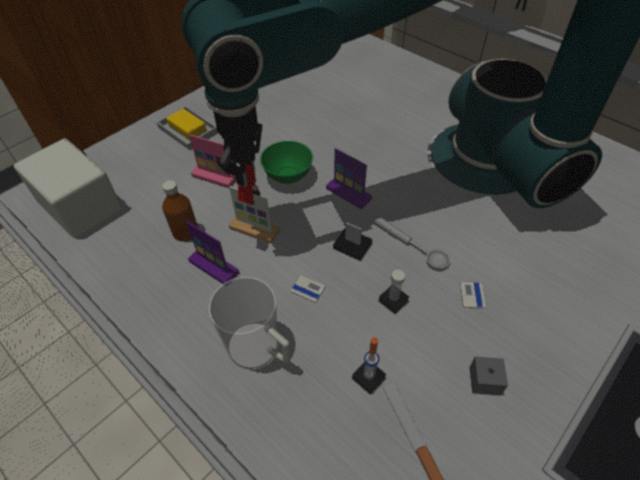

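View pics/w15.png

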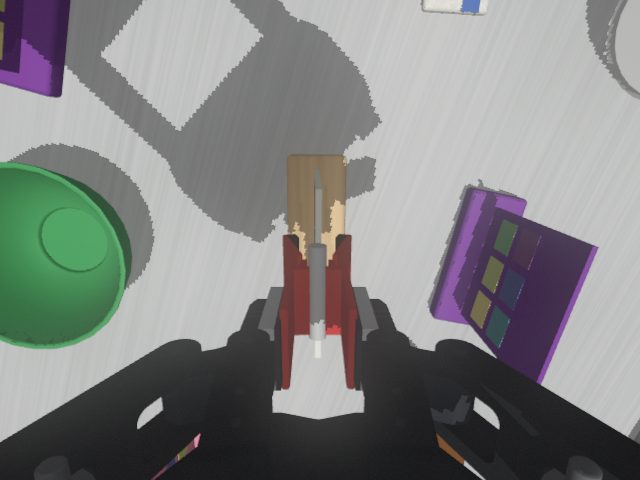

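Run:
```python
from h import *
P=vision.camera_params("wrist");P["world_from_camera"]=np.load("P15.npy")
im=cv2.imread("pics/w15.png");crop(im,290,320,60,60,10,"w15d.png")
a=np.radians(18.7);y=np.array([-np.sin(a),np.cos(a),0])
for k in(-.003,0,.003):
  c=np.array([.5687,-.2544,.12])+k*y
  print(k,proj(P,c+.045*y),proj(P,c-.045*y),proj(P,c-.045*y+[0,0,-.01]))
```

```text
-0.003 [317.66973621 195.35753191] [317.47870861 361.36811692] [317.28204501 351.15601965]
0 [317.67699254 189.05149176] [317.48434373 356.47097668] [317.28668261 346.43950355]
0.003 [317.68431451 182.68841067] [317.49002373 351.53483185] [317.29135549 341.68711027]
```

View pics/w15d.png

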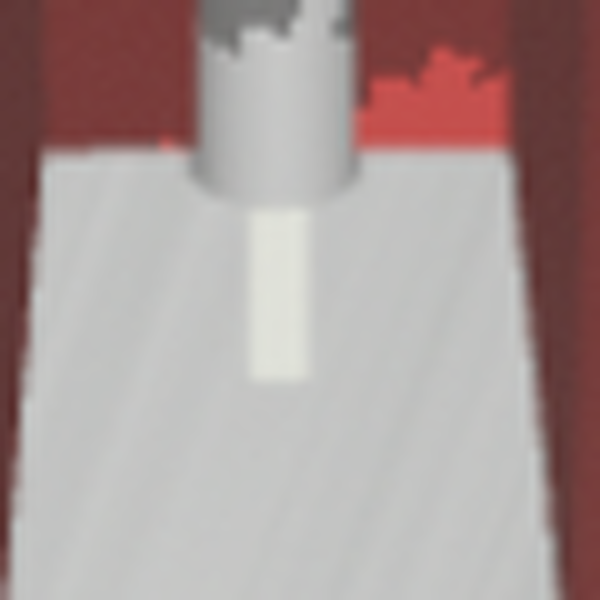

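Run:
```python
from h import *
P=vision.camera_params("wrist");P["world_from_camera"]=np.load("P15.npy")
n=atz(P,(317.7,243.8),.1445);f=atz(P,(317.6,339.5),.1405);print(n,f,(n+f)/2,np.linalg.norm(n-f))
s=arm.state();print(s["position"],s["force"],s["width"],s["time"],abs(s["joint_vel"]).max())
```

```text
[ 0.5603906 -0.2306355  0.1445   ] [ 0.57582637 -0.27606512  0.1405    ] [ 0.56810848 -0.25335031  0.1425    ] 0.04814679432255808
[ 0.5684206  -0.25255087  0.17587716] [-0.61615095 -0.95201274 -0.4701197 ] 0.2780396778528392 14.4833 0.0016775385544398613
```

```bash
python3 -c "
from plant import arm
print(arm.finish_job())"
```

```text
the job is handed in; nothing more can be done
None
```

The job is done and handed in at 14.5 s on the robot's clock, with the clip still held open over the card.

- **Stick:** I lowered it into the open blue-collared vial until it met the floor. It touched at about 7 N with the tool at 0.131 m, against about 0.131 m expected. I let go and backed off straight up, and the last scene picture still shows it standing there.
- **Clip:** I squeezed it to its stop (the gripper reads about 24 mm across the handles; 26 mm was given). I lifted it straight off the stand and lowered it over the card with the wooden foot.
- **Final position:** By the wrist camera the pin is about 21 mm above the card's top edge and within about 1.5 mm of its middle. The clip is within about 0.5° of the card's line and tilted about 0.7°. The card lies centred between the pads, which are about 19.5 mm apart, and the force readings are only noise, so nothing is touching.

**Disagreement:** The scene camera puts the clip about 3.5 mm off the card's middle along the edge. The wrist camera, which sees both ends of the card and both ends of the pin, says about 1.5 mm, and I trusted it. The last scene picture shows no bystander or look-alike moved.

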